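Hang the oiled carvings on the drying rail

ROBOT

A 6-joint arm with a two-finger parallel gripper is mounted at the origin on the work surface. World frame = base frame: x ahead of the robot, y to its left, z up, the work surface at z = 0. Lengths are in m, angles in rad, forces in N, time in s.
With the tool pointing down it reaches from about 0.325 to 0.85 m from the base axis. Payload 15.5 kg.
Tool frame: the origin (TCP) lies midway between the tips of the shut fingers; the grasp point (between the pads) lies 19 mm behind it; z points along the fingers, y is the line along which they close (so a half turn about z gives the same grasp; the last joint's range is limited). The gripper opens to 91 mm and grips with 3 to 60 N. Pads are 32 mm wide; open, the fingers measure 118 mm over their backs; the gripper's body (76 mm by 178 mm) begins 60 mm behind the grasp point.
Start: joints at [1.188, 0.494, 1.345, -0, 1.302, -0.096], TCP at [0.177, 0.599, 0.214] pointing down, gripper open.
Joint ranges: [-2.91, 2.91], [-0.82, 2.16], [0.22, 2.67], [-1.22, 4.37], [0.12, 2.79], [-3.08, 3.08]. Speed limits (rad/s): [1.89, 1.89, 2.57, 3.01, 3.01, 3.01].

INTERFACE

Orientations are given as a unit quaternion [w, x, y, z].
In Python, from bench import arm gives the robot as it stands. The module is installed in compiled form; this text tells all that it offers.
- The arm moves only by the tool carry_out, never from a script. Its argument "deltas" is a list of rows, each an object of numbers: "hand": the opening, from -1 (shut) to 1 (fully open); "dx", "dy", "dz": the shift along the tool's x, y, z in mm; "wx", "wy", "wz": the turn, a rotation vector about the tool's x, y, z in degrees. A call has 1 to 12 rows; each row is the pose to reach, as a shift and turn from the pose commanded when the call began, along the tool's axes at that moment; what a row does not reach only later rows make up. A row lasts 1/10 s, in which the tool goes at most 50 mm and 8.59 degrees, less where a joint would pass 70% of its speed; a pose out of reach is approached as far as the arm can. A call with a gripper value outside its range is refused whole. The fingers move at their own pace and stop on an object; the grip force is fixed at half the most. Time passes only in rows, so rows that repeat a pose let the fingers close. It gives the time, the measured TCP pose, the force, the opening and the grip force at its end, in the units of the state.
- arm.get_obs(): the state, without advancing time (a new reading comes with each control period).
- arm.get_image(name): name is "side" or "top" or "wrist"; returns a dict with "frame" (420x560x3 uint8, red, green, blue), "K" (3x3 intrinsics, pixels), "k1" (the pictures are not rectified: a ray, as slopes to the right and down, at radius r is drawn at 1 + k1 r^2 times it, then the intrinsics apply), "pose" (4x4, takes a point from camera to world coordinates). Camera axes: x right, y up, looking along -z (the intrinsics and any distortion apply to the point x, -y, -z); pixel columns grow to the right and rows downward; lengths in m; the calibration is good to about 2 mm. A picture is of the moment at which its call begins. There is no depth.
- arm.hand_in(): hands the job in; it is judged then, once.
The state is a dict: "time": time; "q": joint angles; "qvel": joint speeds; "tau": joint torques, N m; "tool_pos": TCP position; "orientation": TCP orientation; "force": force on the tool from outside, world axes, zero at the start; "ft_torque": the same for the moment, N m; "opening": finger opening in m; "finger_force": force on a finger pad.
Only numpy, scipy, OpenCV 4.12 (cv2) and the standard library are available. Lean on these libraries where they do the work, as an engineer would, in place of code of your own. Each camera call takes 0.05 s, during which the arm holds its last target. There are 200 camera calls.

TASK

Pull the keeper on the drying rail fully open, then hang every carving that stands on the cork mat in the rail: bring it in at the open end with its pin's neck in the slot and its disc on top of the bars, and slide it along until it hangs at one of the dark marks, each carving at a mark of its own. When all of them hang there, push the keeper fully shut; leave the oil jar, the mallet and the wood block where they are.

Things in the scene. Friction and masses are not known exactly. Their poses are not given: they have to be found in the camera images.
- rack: Fixed aluminium rail on a pale wooden stand, turned up to 0.2 rad. Origin: centre of the stand's underside (150 mm along x, 400 along y). Two flat bars, each 28 mm wide, 8 thick, tops at z = 160, run along y with a 16 mm slot between, centred on x = 0. Open at -y, closed at +y. Below, |x| < 50 is free down to the 12 mm base board; posts at x = +-60, y = -165
- mouth (a point): Middle of the slot at the open end of the straight bars, at their top level (rack x = 0, y = -200, z = 160 mm). From here short outward-flared lead-ins go on to about y = -225 mm; a 60 mm wide carving is clear of them with its axis at y = -257 mm or beyond
- rail_end (a point): Middle of the slot at the closed end, bar-top level (rack x = 0, y = 185, z = 160 mm): inner face of a wooden plate whose top is at z = 172 mm
- mid_mark (a point): Middle of the slot at the third of five marks, bar-top level (rack x = 0, y = 14, z = 160 mm). The marks are thin dark lines across both bars at rack y = 150, 82, 14, -54 and -122 mm
- keeper (a joint): Keeper: steel bolt 100 x 16 x 10 mm lying across the bars at rack y = -165 mm, just inside the open end. 0 m = fully shut, across the slot, tip 25 mm past its centre; grows as it is pulled along rack -x (towards the robot) on its track; 0.07 = fully open, tip 45 mm clear of the slot's centre. Takes about 1.5 N, stays where left
- keeper_grip (a point): Centre of the keeper's upright dark wooden grip, 18 mm along rack x, 26 along y, 40 high (z = 171 to 211 mm, this point at 191). It moves with the keeper: 66 mm to the rack's -x of the slot when shut, 136 mm when open. Below it the track, top at z = 160 mm, and the track's post under x = -157 mm
- bell: Wooden carving, a bell: flares to a wide rim at its foot; 68 mm tall with its round dark steel foot (60 mm across, 12 mm thick), about 0.3 kg, with a steel hanger pin screwed upright into its top. Origin: centre of its underside, z up through the pin. Starts upright on the cork mat at table height; may be absent (None)
- bell_pin (a point): Hanger pin of the bell: on the pin's axis, 92 mm above the bell's underside, the underside of the steel disc (36 mm across, 6 mm thick). Below it is the bare neck, 10 mm thick and 24 mm long, down to the wood; above the disc a round black grip, 20 mm thick and 44 mm high
- lotus: Wooden carving, a lotus bud on a round foot, pointed at the top; 76 mm tall with its round dark steel foot (60 mm across, 12 mm thick), about 0.3 kg, with a steel hanger pin screwed upright into its top. Origin: centre of its underside, z up through the pin. Starts upright on the cork mat at table height; may be absent (None)
- lotus_pin (a point): Hanger pin of the lotus: on the pin's axis, 100 mm above the lotus's underside, the underside of the steel disc (36 mm across, 6 mm thick). Below it is the bare neck, 10 mm thick and 24 mm long, down to the wood; above the disc a round black grip, 20 mm thick and 44 mm high
- gourd: Wooden carving, a double gourd, large ball below, small ball above; 84 mm tall with its round dark steel foot (60 mm across, 12 mm thick), about 0.3 kg, with a steel hanger pin screwed upright into its top. Origin: centre of its underside, z up through the pin. Starts upright on the cork mat at table height; may be absent (None)
- gourd_pin (a point): Hanger pin of the gourd: on the pin's axis, 108 mm above the gourd's underside, the underside of the steel disc (36 mm across, 6 mm thick). Below it is the bare neck, 10 mm thick and 24 mm long, down to the wood; above the disc a round black grip, 20 mm thick and 44 mm high
- pagoda: Wooden carving, a small pagoda finial with two flared roofs; 92 mm tall with its round dark steel foot (60 mm across, 12 mm thick), about 0.3 kg, with a steel hanger pin screwed upright into its top. Origin: centre of its underside, z up through the pin. Starts upright on the cork mat at table height; may be absent (None)
- pagoda_pin (a point): Hanger pin of the pagoda: on the pin's axis, 116 mm above the pagoda's underside, the underside of the steel disc (36 mm across, 6 mm thick). Below it is the bare neck, 10 mm thick and 24 mm long, down to the wood; above the disc a round black grip, 20 mm thick and 44 mm high
- monk: Wooden carving, a standing robed monk with a round head; 100 mm tall with its round dark steel foot (60 mm across, 12 mm thick), about 0.3 kg, with a steel hanger pin screwed upright into its top. Origin: centre of its underside, z up through the pin. Starts upright on the cork mat at table height; may be absent (None)
- monk_pin (a point): Hanger pin of the monk: on the pin's axis, 124 mm above the monk's underside, the underside of the steel disc (36 mm across, 6 mm thick). Below it is the bare neck, 10 mm thick and 24 mm long, down to the wood; above the disc a round black grip, 20 mm thick and 44 mm high
- oil_jar: Bystander: amber oil jar, 68 mm across, 90 mm tall, origin at the centre of its underside
- mallet: Bystander: carver's round mallet standing on its head, 80 mm across, 200 mm tall, origin at the centre of its underside
- block: Bystander: uncarved wood block 70 x 100 x 50 mm, origin at the centre of its underside

How it is judged:
By the outcome, as a careful person would: the job done as asked, in the order asked, and still so for the second after the job is handed in, with the robot touching nothing.
Of bell, lotus, gourd, pagoda, monk only 3 to 5 are there at a start; the rules pass over those that are not, and their reading is None.
At some moment in a run one of bell, lotus, gourd, pagoda, monk may be knocked a few centimetres aside while the robot is not near it.
It also fails if it takes over 210 s, if anything falls off the work surface, if the arm or the gripper's body presses on something with over 40 N, if the wrist force passes 120 N, or if a joint passes its speed limit or range.

## Working session

There is one attempt and no reset: what is moved stays moved. The work goes in short steps, Python scripts to look and compute and a tool call to move; the robot and the scene stay as the last step left them, time stands still between calls to the robot, and variables do not carry over. Pictures are saved under pics/ and viewed, at most 14 in all, crops included, and the job is handed in when it is done.

Besides the shell and the picture viewer there is one more tool, called after ">>>" as a command line: name --argument value ..., lists and objects as JSON in quotes. carry_out: Moves the arm, as the interface text tells. Its arguments: {"type":"object","properties":{"deltas":{"type":"array"}},"required":["deltas"]}

```bash
mkdir -p pics && cat > h.py <<'E'
import numpy as np, cv2
from bench import arm
def grab(n,name):
    d=arm.get_image(n); np.savez(f'pics/{name}.npz',**d); cv2.imwrite(f'pics/{name}.png',d['frame'][:,:,::-1]); return d
def ld(name): return dict(np.load(f'pics/{name}.npz'))
def ray(d,u,v):
    K=d['K'];k=float(d['k1']);p=np.array([(u-K[0,2])/K[0,0],(v-K[1,2])/K[1,1]]);x=p.copy()
    for _ in range(20): x=p/(1+k*(x@x))
    P=d['pose'];r=P[:3,:3]@np.array([x[0],-x[1],-1.]);return P[:3,3],r/np.linalg.norm(r)
def onz(d,u,v,z):
    o,r=ray(d,u,v);return o+r*(z-o[2])/r[2]
def tri(*rs):
    A=0;b=0
    for o,r in rs:
        M=np.eye(3)-np.outer(r,r);A=A+M;b=b+M@o
    x=np.linalg.solve(A,b);return x,[float(np.linalg.norm((np.eye(3)-np.outer(r,r))@(x-o))) for o,r in rs]
def proj(d,X):
    P=d['pose'];c=P[:3,:3].T@(np.array(X)-P[:3,3]);x=np.array([c[0],-c[1]])/-c[2];x=x*(1+float(d['k1'])*(x@x));K=d['K']
    return K[0,0]*x[0]+K[0,2],K[1,1]*x[1]+K[1,2]
E
python3 - <<'E'
from h import *
o=arm.get_obs();print(o)
for n in('top','side','wrist'):
    d=grab(n,n+'0');print(n,d['K'].tolist(),d['k1'],d['pose'].round(3).tolist())
E
```

```text
{'time': 0.0, 'q': array([ 1.18748370e+00,  4.94208219e-01,  1.34613397e+00,  1.78057863e-05,
        1.30250740e+00, -9.54740319e-02]), 'qvel': array([-4.25070346e-05, -3.70389596e-04,  8.55498979e-05, -1.84924859e-03,
       -8.55078702e-04,  1.11955565e-03]), 'tau': array([ 4.24986467e-05, -8.78838372e+01, -3.81854439e+01,  7.06855254e-02,
        5.29731251e-02, -9.16060299e-05]), 'tool_pos': array([0.17725588, 0.59893521, 0.21332174]), 'orientation': array([-1.57355359e-04,  1.43425299e-01,  9.89660946e-01, -6.08506494e-04]), 'force': array([-0.11530752, -0.1109176 ,  0.71445698]), 'ft_torque': array([ 0.01171576,  0.0010619 , -0.04268672]), 'finger_force': 0.0, 'opening': 0.09114282062905338}
top [[510.22513596398585, 0.0, 277.1434501494606], [0.0, 510.22513596398585, 208.59765333497927], [0.0, 0.0, 1.0]] -0.1451203081251332 [[0.018, 0.992, -0.124, 0.416], [-1.0, 0.018, -0.002, -0.028], [-0.0, 0.124, 0.992, 1.35], [0.0, 0.0, 0.0, 1.0]]
side [[396.0388579184486, 0.0, 276.72001161302245], [0.0, 396.0388579184486, 201.73047942593047], [0.0, 0.0, 1.0]] -0.08401241659309144 [[0.949, 0.245, -0.198, 0.347], [-0.315, 0.698, -0.643, -0.783], [-0.019, 0.673, 0.74, 1.004], [0.0, 0.0, 0.0, 1.0]]
wrist [[302.5749102774675, 0.0, 284.5587658575963], [0.0, 302.5749102774675, 214.41789023105608], [0.0, 0.0, 1.0]] -0.020188423352383016 [[0.284, -0.917, -0.28, 0.098], [0.959, 0.272, 0.083, 0.622], [-0.0, -0.292, 0.956, 0.385], [0.0, 0.0, 0.0, 1.0]]
```

View pics/top0.png

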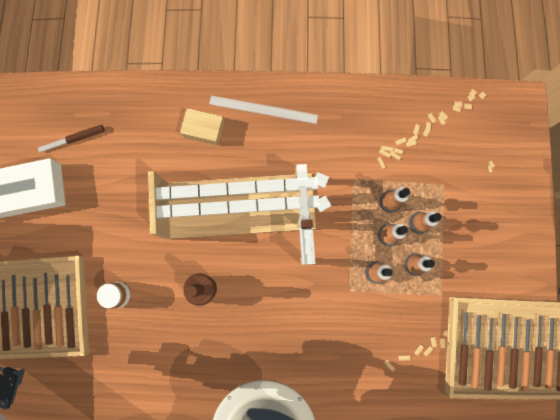

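View pics/side0.png

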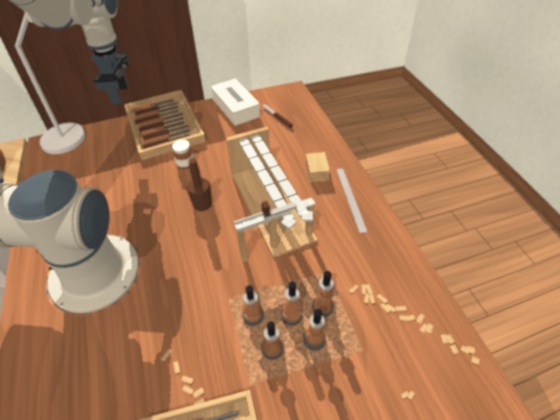

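Top view: the rack lies around (150–325, 170–265), with the keeper across it at about x=305 and its grip at (306,225). The five carvings stand on the mat (350–445, 180–295). The jar, mallet and block are left of and above the rack. I'll zoom both views.

```bash
python3 - <<'E'
from h import *
a=cv2.imread('pics/top0.png');b=cv2.imread('pics/side0.png')
A=cv2.resize(a[160:300,145:345],None,fx=4,fy=4,interpolation=2)
cv2.imwrite('pics/c1.png',A)
L=cv2.resize(a[170:300,345:450],None,fx=4,fy=4,interpolation=2);R=cv2.resize(b[260:380,230:330],None,fx=4,fy=4,interpolation=2)
C=np.zeros((520,820,3),np.uint8);C[:520,:420]=L;C[:480,420:820]=R;cv2.imwrite('pics/c2.png',C[:,:800])
E
```

```text
(no output)
```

View pics/c1.png

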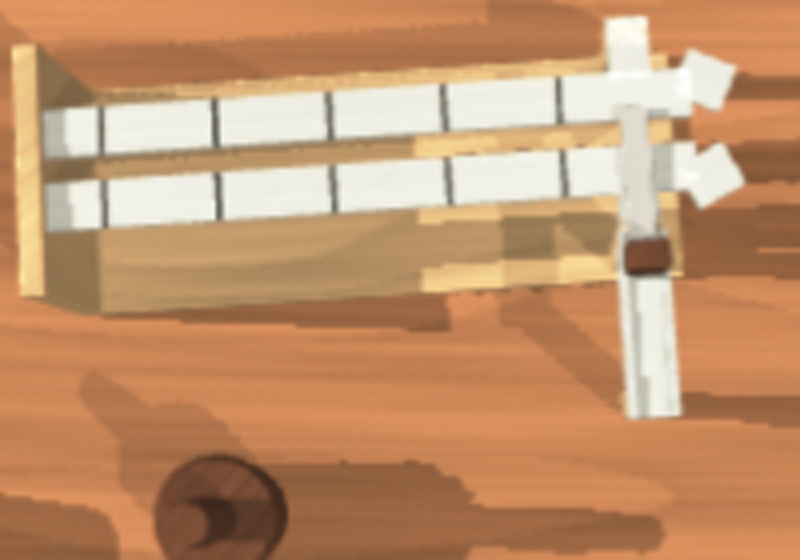

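View pics/c2.png

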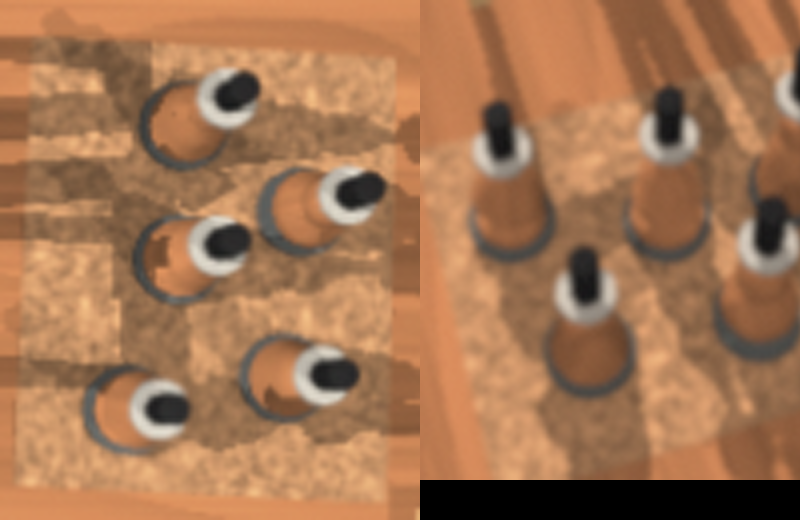

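The zooms show disc centres in the top crop at (227,98), (348,195), (219,246), (160,408) and (323,376). Their side counterparts are clear except one cut at the right edge. The five mark lines cross the slot from (103,168) to (562,136) in the rail crop, and the keeper grip is at (648,257).

```bash
python3 - <<'E'
from h import *
t=ld('top0');s=ld('side0')
# bright disc & dark grip blobs in mat regions
def blobs(d,roi,lo):
    x0,y0,x1,y1=roi;g=d['frame'][y0:y1,x0:x1].astype(int);mx=g.max(2);mn=g.min(2)
    out={}
    for nm,m in(('disc',(mn>130)&(mx-mn<45)),('grip',mx<55)):
        n,_,st,c=cv2.connectedComponentsWithStats(m.astype(np.uint8))
        out[nm]=[(round(c[i][0]+x0,1),round(c[i][1]+y0,1),int(st[i][4]),st[i][:4].tolist()) for i in range(1,n) if st[i][4]>lo]
        print(nm,out[nm])
blobs(t,(345,170,450,300),15);blobs(s,(230,260,350,380),15)
T=lambda x,y:((x+.5)/4-.5+345,(y+.5)/4-.5+170)
S=lambda x,y:((x-420+.5)/4-.5+230,(y+.5)/4-.5+260)
P={'A':(T(227,98),S(800,95)),'B':(T(348,195),S(769,243)),'C':(T(219,246),S(669,137)),'D':(T(160,408),S(502,150)),'E':(T(323,376),S(585,292))}
for k,(a,b) in P.items(): print(k,tri(ray(t,*a),ray(s,*b)))
R=lambda x,y:((x+.5)/4-.5+145,(y+.5)/4-.5+160)
m=[onz(t,*R(*p),.16) for p in((103.5,168),(333,153),(562,136))];print(np.round(m,4))
print('lens',np.linalg.norm(m[0]-m[2]),'keeper',onz(t,*R(648,255),.205))
for y,p in zip((150,14,-122),m): print(y,proj(s,p))
S2=cv2.resize(s['frame'][125:265,225:325,::-1],None,fx=4,fy=4,interpolation=2);cv2.imwrite('pics/c3.png',S2)
E
```

```text
disc [(np.float64(399.5), np.float64(195.3), 84, [50, 17, 13, 15]), (np.float64(429.7), np.float64(219.1), 84, [80, 42, 13, 14]), (np.float64(397.1), np.float64(231.5), 91, [47, 54, 14, 15]), (np.float64(423.4), np.float64(263.6), 88, [74, 87, 12, 14]), (np.float64(382.8), np.float64(272.0), 92, [33, 95, 13, 15])]
grip [(np.float64(403.8), np.float64(192.6), 57, [54, 19, 10, 8]), (np.float64(434.6), np.float64(217.3), 62, [85, 44, 11, 8]), (np.float64(401.5), np.float64(230.0), 56, [52, 57, 10, 7]), (np.float64(428.1), np.float64(263.4), 57, [78, 91, 11, 6]), (np.float64(386.4), np.float64(271.8), 48, [37, 99, 10, 6])]
disc [(np.float64(321.5), np.float64(284.1), 41, [89, 18, 8, 12]), (np.float64(287.4), np.float64(295.0), 34, [55, 29, 7, 11]), (np.float64(296.8), np.float64(293.7), 23, [65, 30, 4, 8]), (np.float64(255.3), np.float64(296.8), 26, [24, 33, 4, 8]), (np.float64(245.9), np.float64(299.0), 32, [14, 34, 7, 10]), (np.float64(312.2), np.float64(321.9), 43, [80, 55, 9, 13]), (np.float64(322.3), np.float64(321.0), 23, [91, 57, 4, 8]), (np.float64(266.6), np.float64(334.9), 45, 
[... 541 characters left out ...]
0.0013041638625458242, 0.0013041638625455787])
C (array([ 0.52041974, -0.32344807,  0.12221848]), [0.0010651167825339446, 0.0010651167825337206])
D (array([ 0.42133641, -0.2899179 ,  0.10664651]), [0.0003848068835463554, 0.00038480688354636364])
E (array([ 0.44241582, -0.3937648 ,  0.09978338]), [0.0008127468928083324, 0.0008127468928082934])
[[ 0.5765  0.228   0.16  ]
 [ 0.5878  0.0917  0.16  ]
 [ 0.6004 -0.0432  0.16  ]]
lens 0.27225468193468416 keeper [ 0.52646116 -0.09218777  0.205     ]
150 (np.float64(251.4847764577103), np.float64(143.5168433432803))
14 (np.float64(266.89444983837416), np.float64(169.01335643628832))
-122 (np.float64(284.8884663907238), np.float64(197.97193659119034))
```

View pics/c3.png

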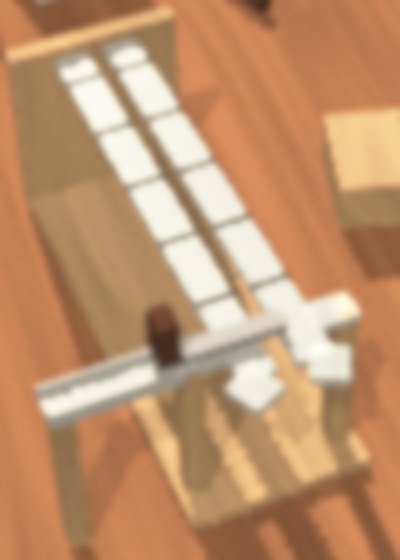

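```bash
cat >> h.py <<'E'
from scipy.spatial.transform import Rotation as Ro
MID=np.array([.5882,.0922]);YH=np.array([-.0878,.9961]);XH=np.array([.9961,.0878]);PSI=.088
def rk(x,y): return MID+XH*x/1000+YH*(y-14)/1000   # rack mm -> world
def go(x,y,z,psi=None):
    psi=PSI if psi is None else psi
    o=arm.get_obs();q=o['orientation'];R=Ro.from_quat([q[1],q[2],q[3],q[0]])
    T=Ro.from_matrix(np.array([[np.sin(psi),np.cos(psi),0],[-np.cos(psi),np.sin(psi),0],[0,0,-1]]).T@np.eye(3)) if 0 else Ro.from_matrix(np.column_stack([[-np.sin(psi),np.cos(psi),0],[np.cos(psi),np.sin(psi),0],[0,0,-1]]))
    d=R.inv().apply(np.array([x,y,z])-o['tool_pos'])*1000;w=np.degrees((R.inv()*T).as_rotvec())
    print('d',d.round(1),'w',w.round(1),'t',round(o['time'],1),'pos',o['tool_pos'].round(4),'F',o['force'].round(1),'open',round(o['opening'],4),'ff',round(o['finger_force'],1))
E
sed -i 's/T=Ro.from_matrix(np.array.*if 0 else /T=/' h.py
python3 -c "
from h import *
p=rk(-66,-165);print(p);go(*p,.31)"
```

```text
[ 0.5381736 -0.0918967]
d [-542.2 -560.2  -96.1] w [-0.   0.  68.5] t 0.1 pos [0.1773 0.599  0.2135] F [-1.1 -0.2  0. ] open 0.0909 ff 0.0
```

>>> carry_out --deltas '[{"dz":-50,"hand":1},{"dz":-96,"hand":1},{"dx":-542,"dy":-560,"dz":-96,"wz":68.5,"hand":1},{"dx":-542,"dy":-560,"dz":-96,"wz":68.5,"hand":1},{"dx":-542,"dy":-560,"dz":-96,"wz":68.5,"hand":1},{"dx":-542,"dy":-560,"dz":-96,"wz":68.5,"hand":1},{"dx":-542,"dy":-560,"dz":-96,"wz":68.5,"hand":1},{"dx":-542,"dy":-560,"dz":-96,"wz":68.5,"hand":1},{"dx":-542,"dy":-560,"dz":-96,"wz":68.5,"hand":1},{"dx":-542,"dy":-560,"dz":-96,"wz":68.5,"hand":1},{"dx":-542,"dy":-560,"dz":-96,"wz":68.5,"hand":1},{"dx":-542,"dy":-560,"dz":-96,"wz":68.5,"hand":1}]'

```text
invalid input at $.deltas[0]: expected keys hand, dx, dy, dz, wx, wy, wz
```

```bash
python3 -c "
from h import *
p=rk(-66,-165);go(*p,.31);print(arm.get_obs()['q'].round(3))"
```

```text
d [-542.2 -560.2  -96.1] w [-0.   0.  68.5] t 0.1 pos [0.1773 0.599  0.2135] F [-1.1 -0.2  0. ] open 0.0909 ff 0.0
[ 1.187  0.494  1.346  0.     1.302 -0.095]
```

All keys are required.

>>> carry_out --deltas '[{"dx":0,"dy":0,"dz":-50,"wx":0,"wy":0,"wz":0,"hand":1},{"dx":0,"dy":0,"dz":-96,"wx":0,"wy":0,"wz":0,"hand":1},{"dx":-542,"dy":-560,"dz":-96,"wx":0,"wy":0,"wz":68.5,"hand":1},{"dx":-542,"dy":-560,"dz":-96,"wx":0,"wy":0,"wz":68.5,"hand":1},{"dx":-542,"dy":-560,"dz":-96,"wx":0,"wy":0,"wz":68.5,"hand":1},{"dx":-542,"dy":-560,"dz":-96,"wx":0,"wy":0,"wz":68.5,"hand":1},{"dx":-542,"dy":-560,"dz":-96,"wx":0,"wy":0,"wz":68.5,"hand":1},{"dx":-542,"dy":-560,"dz":-96,"wx":0,"wy":0,"wz":68.5,"hand":1},{"dx":-542,"dy":-560,"dz":-96,"wx":0,"wy":0,"wz":68.5,"hand":1},{"dx":-542,"dy":-560,"dz":-96,"wx":0,"wy":0,"wz":68.5,"hand":1},{"dx":-542,"dy":-560,"dz":-96,"wx":0,"wy":0,"wz":68.5,"hand":1},{"dx":-542,"dy":-560,"dz":-96,"wx":0,"wy":0,"wz":68.5,"hand":1}]'

```text
time: 1.35
tool_pos: [0.4092, 0.1542, 0.31]
orientation: [0.0, 0.676, 0.737, 0.0]
force: [1.6, 0.6, 0.0]
opening: 0.0914
finger_force: 0.0
```

```bash
python3 -c "
from h import *
p=rk(-66,-165);go(*p,.31);print(arm.get_obs()['q'].round(3))"
```

```text
d [-256.3  107.    -0. ] w [ 0. -0. -0.] t 1.4 pos [0.4092 0.1542 0.31  ] F [1.6 0.6 0. ] open 0.0914 ff 0.0
[0.224 0.129 1.625 0.    1.388 0.136]
```

>>> carry_out --deltas '[{"dx":-256,"dy":107,"dz":0,"wx":0,"wy":0,"wz":0,"hand":1},{"dx":-256,"dy":107,"dz":0,"wx":0,"wy":0,"wz":0,"hand":1},{"dx":-256,"dy":107,"dz":0,"wx":0,"wy":0,"wz":0,"hand":1},{"dx":-256,"dy":107,"dz":0,"wx":0,"wy":0,"wz":0,"hand":1},{"dx":-256,"dy":107,"dz":0,"wx":0,"wy":0,"wz":0,"hand":1},{"dx":-256,"dy":107,"dz":0,"wx":0,"wy":0,"wz":0,"hand":1},{"dx":-256,"dy":107,"dz":0,"wx":0,"wy":0,"wz":0,"hand":1},{"dx":-256,"dy":107,"dz":0,"wx":0,"wy":0,"wz":0,"hand":1}]'

```text
time: 2.15
tool_pos: [0.5376, -0.0899, 0.3094]
orientation: [-0.001, 0.676, 0.737, -0.0]
force: [-0.3, -0.7, 0.3]
opening: 0.0914
finger_force: 0.0
```

```bash
python3 -c "
from h import *
d=grab('wrist','w1');p=rk(-66,-165);go(*p,.31)
for n,P,z in(('grip',(-66,-165),.211),('m5',(0,-122),.16),('mouth',(0,-200),.16)): print(n,proj(d,[*rk(*P),z]))"
```

```text
d [-2.8  0.6 -0.3] w [-0. -0. -0.] t 2.2 pos [ 0.5374 -0.0892  0.3097] F [-0.2 -0.6  0.4] open 0.0913 ff 0.0
grip (np.float64(285.28819798526496), np.float64(216.70125402092287))
m5 (np.float64(347.55555240142087), np.float64(163.3509085036946))
mouth (np.float64(343.57542339287215), np.float64(232.6771935423435))
```

View pics/w1.png

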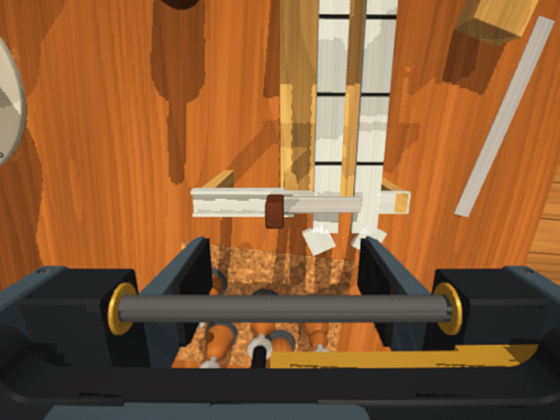

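The grip's top is at about (274,200) and mark 5 at the slot is at (348,163), which matches the prediction. The keeper seems to start about 10 mm open, so I'll measure the grip.

```bash
python3 -c "
from h import *
d=ld('w1');f=d['frame'][175:235,255:295].astype(int)
m=((f[:,:,0]<130)&(f[:,:,1]<60)).astype(np.uint8);n,l,s,c=cv2.connectedComponentsWithStats(m);print([(s[i].tolist(),c[i]) for i in range(1,n) if s[i][4]>20])
for u,v in((274.5,196),(266,194),(283,194),(274.5,206)):
  w=onz(d,u,v,.211)[:2]-MID;print(w@XH*1000,w@YH*1000+14)
w=onz(d,362,204,.17)[:2]-MID;print('tip',w@XH*1000,w@YH*1000+14)
p=rk(-76,-165);go(*p,.185)"
```

```text
[([10, 20, 19, 34, 563], array([19.38721137, 36.82415631]))]
-75.85055792292202 -145.08900152270078
-83.60443797660993 -143.19250815610826
-68.05290059949479 -143.22976128962787
-75.96377361618487 -154.5877808282458
tip 15.820376450397921 -163.7967900901305
d [ -2.9  -9.3 124.7] w [-0. -0. -0.] t 2.2 pos [ 0.5374 -0.0892  0.3097] F [-0.2 -0.6  0.4] open 0.0913 ff 0.0
```

>>> carry_out --deltas '[{"dx":-2,"dy":-9,"dz":50,"wx":0,"wy":0,"wz":0,"hand":1},{"dx":-2,"dy":-9,"dz":90,"wx":0,"wy":0,"wz":0,"hand":1},{"dx":-2,"dy":-9,"dz":115,"wx":0,"wy":0,"wz":0,"hand":1},{"dx":-2,"dy":-9,"dz":130,"wx":0,"wy":0,"wz":0,"hand":1},{"dx":-2,"dy":-9,"dz":130,"wx":0,"wy":0,"wz":0,"hand":1},{"dx":-2,"dy":-9,"dz":130,"wx":0,"wy":0,"wz":0,"hand":1},{"dx":-2,"dy":-9,"dz":130,"wx":0,"wy":0,"wz":0,"hand":-1},{"dx":-2,"dy":-9,"dz":130,"wx":0,"wy":0,"wz":0,"hand":-1},{"dx":-2,"dy":-9,"dz":130,"wx":0,"wy":0,"wz":0,"hand":-1},{"dx":-2,"dy":-9,"dz":130,"wx":0,"wy":0,"wz":0,"hand":-1},{"dx":-2,"dy":-9,"dz":130,"wx":0,"wy":0,"wz":0,"hand":-1},{"dx":-2,"dy":-9,"dz":130,"wx":0,"wy":0,"wz":0,"hand":-1}]'

```text
time: 3.4
tool_pos: [0.529, -0.0924, 0.18]
orientation: [0.0, 0.676, 0.737, -0.0]
force: [0.6, 0.5, 1.2]
opening: 0.0464
finger_force: 0.0
```

```bash
python3 -c "
from h import *
p=rk(-138,-165);go(*p,.18)"
```

```text
d [ -0.3 -62.8  -0. ] w [-0.  0. -0.] t 3.4 pos [ 0.529  -0.0924  0.18  ] F [0.6 0.5 1.2] open 0.0464 ff 0.0
```

>>> carry_out --deltas '[{"dx":0,"dy":0,"dz":0,"wx":0,"wy":0,"wz":0,"hand":-1},{"dx":0,"dy":0,"dz":0,"wx":0,"wy":0,"wz":0,"hand":-1},{"dx":0,"dy":0,"dz":0,"wx":0,"wy":0,"wz":0,"hand":-1},{"dx":0,"dy":0,"dz":0,"wx":0,"wy":0,"wz":0,"hand":-1},{"dx":0,"dy":0,"dz":0,"wx":0,"wy":0,"wz":0,"hand":-1},{"dx":0,"dy":-10,"dz":0,"wx":0,"wy":0,"wz":0,"hand":-1},{"dx":0,"dy":-25,"dz":0,"wx":0,"wy":0,"wz":0,"hand":-1},{"dx":0,"dy":-40,"dz":0,"wx":0,"wy":0,"wz":0,"hand":-1},{"dx":0,"dy":-55,"dz":0,"wx":0,"wy":0,"wz":0,"hand":-1},{"dx":0,"dy":-60,"dz":0,"wx":0,"wy":0,"wz":0,"hand":-1},{"dx":0,"dy":-63,"dz":0,"wx":0,"wy":0,"wz":0,"hand":-1},{"dx":0,"dy":-63,"dz":0,"wx":0,"wy":0,"wz":0,"hand":-1}]'

```text
time: 4.6
tool_pos: [0.4693, -0.0976, 0.1801]
orientation: [0.002, 0.676, 0.737, 0.002]
force: [25.0, 7.7, -20.3]
opening: 0.0182
finger_force: 30.0
```

```bash
python3 -c "
from h import *
p=rk(-136,-165);go(*p,.18)"
```

```text
d [-0.4 -0.9  0. ] w [ 0.4 -0.  -0.1] t 4.6 pos [ 0.4693 -0.0976  0.1801] F [ 25.    7.7 -20.3] open 0.0182 ff 30.0
```

>>> carry_out --deltas '[{"dx":0,"dy":1.5,"dz":0,"wx":0,"wy":0,"wz":0,"hand":-1},{"dx":0,"dy":1.5,"dz":0,"wx":0,"wy":0,"wz":0,"hand":0.2},{"dx":0,"dy":1.5,"dz":0,"wx":0,"wy":0,"wz":0,"hand":0.2},{"dx":0,"dy":1.5,"dz":0,"wx":0,"wy":0,"wz":0,"hand":0.2},{"dx":0,"dy":1.5,"dz":0,"wx":0,"wy":0,"wz":0,"hand":0.2},{"dx":0,"dy":1.5,"dz":0,"wx":0,"wy":0,"wz":0,"hand":0.2},{"dx":0,"dy":1.5,"dz":-40,"wx":0,"wy":0,"wz":0,"hand":0.2},{"dx":0,"dy":1.5,"dz":-80,"wx":0,"wy":0,"wz":0,"hand":0.2},{"dx":0,"dy":1.5,"dz":-120,"wx":0,"wy":0,"wz":0,"hand":0.2},{"dx":0,"dy":1.5,"dz":-120,"wx":0,"wy":0,"wz":0,"hand":0.2},{"dx":0,"dy":1.5,"dz":-120,"wx":0,"wy":0,"wz":0,"hand":0.2}]'

```text
time: 5.7
tool_pos: [0.4679, -0.0978, 0.3005]
orientation: [0.001, 0.676, 0.737, 0.0]
force: [-0.9, 0.1, -0.8]
opening: 0.055
finger_force: 0.0
```

```bash
cat >> h.py <<'E'
NM={'monk':(399.5,195.3),'gourd':(429.7,219.1),'pagoda':(397.1,231.5),'bell':(423.4,263.6),'lotus':(382.8,272.0)}
ZD={'bell':.098,'lotus':.106,'gourd':.114,'pagoda':.122,'monk':.130}  # disc top
def discs(name):
    """disc blobs on the mat in top view -> list of (u,v)"""
    d=grab('top',name);g=d['frame'][150:320,335:470].astype(int);mx=g.max(2);mn=g.min(2)
    n,_,st,c=cv2.connectedComponentsWithStats(((mn>130)&(mx-mn<45)).astype(np.uint8))
    return d,[(c[i][0]+335,c[i][1]+150,int(st[i][4])) for i in range(1,n) if st[i][4]>40]
E
python3 -c "
from h import *
d,b=discs('top1');print(np.round(b,1))
for n,p in NM.items(): print(n,onz(d,*p,ZD[n]).round(4))
f=d['frame'];cv2.imwrite('pics/c4.png',cv2.resize(f[160:300,270:450,::-1],None,fx=4,fy=4,interpolation=2))
"
```

```text
[[ 399.6  195.4   82. ]
 [ 360.3  243.5 3827. ]
 [ 429.7  219.1   84. ]
 [ 423.1  262.5   71. ]
 [ 384.   276.8   41. ]
 [ 353.   306.7  449. ]]
monk [ 0.6063 -0.3227  0.13  ]
gourd [ 0.5509 -0.4018  0.114 ]
pagoda [ 0.5184 -0.3177  0.122 ]
bell [ 0.4417 -0.3892  0.098 ]
lotus [ 0.42   -0.2855  0.106 ]
```

View pics/c4.png

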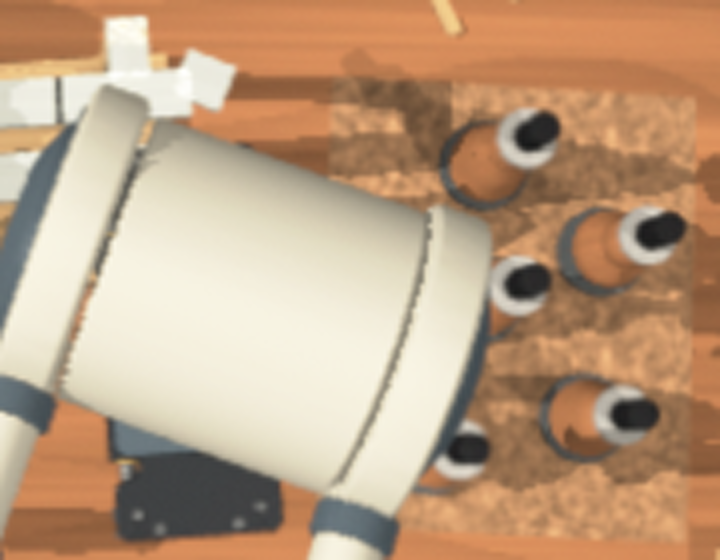

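The keeper grip is out of sight under the arm. The carvings stand as before, with the monk's disc at (525,135) in the crop. Next I'll go above the monk.

```bash
python3 -c "
from h import *
go(.608,-.326,.27)"
```

```text
d [-239.8  120.1   29.4] w [-0. -0. -0.] t 5.8 pos [ 0.4674 -0.0976  0.2995] F [-0.1 -0.4 -0.6] open 0.0545 ff 0.0
```

>>> carry_out --deltas '[{"dx":-240,"dy":120,"dz":0,"wx":0,"wy":0,"wz":0,"hand":0.2},{"dx":-240,"dy":120,"dz":0,"wx":0,"wy":0,"wz":0,"hand":0.2},{"dx":-240,"dy":120,"dz":0,"wx":0,"wy":0,"wz":0,"hand":0.2},{"dx":-240,"dy":120,"dz":0,"wx":0,"wy":0,"wz":0,"hand":0.2},{"dx":-240,"dy":120,"dz":0,"wx":0,"wy":0,"wz":0,"hand":0.2},{"dx":-240,"dy":120,"dz":29,"wx":0,"wy":0,"wz":0,"hand":0.2},{"dx":-240,"dy":120,"dz":29,"wx":0,"wy":0,"wz":0,"hand":0.2},{"dx":-240,"dy":120,"dz":29,"wx":0,"wy":0,"wz":0,"hand":0.2},{"dx":-240,"dy":120,"dz":29,"wx":0,"wy":0,"wz":0,"hand":0.2}]'

```text
time: 6.65
tool_pos: [0.608, -0.3255, 0.2712]
orientation: [-0.0, 0.675, 0.738, 0.0]
force: [-0.7, 0.4, -0.1]
opening: 0.0548
finger_force: 0.0
```

```bash
python3 -c "
from h import *
d=grab('wrist','w2');go(.608,-.326,.135)
print('tcp',proj(d,arm.get_obs()['tool_pos']))
print('griptop pred',proj(d,[.608,-.326,.174]),'disc',proj(d,[.608,-.326,.130]))
for n,p in NM.items(): print(n,proj(d,onz(ld('top0'),*p,ZD[n])))"
```

```text
d [ -0.4  -0.3 136.8] w [0. 0. 0.] t 6.7 pos [ 0.6082 -0.3255  0.2718] F [0.6 0.7 0.5] open 0.0546 ff 0.0
tcp (np.float64(285.2797565579419), np.float64(261.00738363960636))
griptop pred (np.float64(284.6861061421398), np.float64(215.37862109601366)) disc (np.float64(284.6389553099113), np.float64(203.2823546126778))
monk (np.float64(283.3360353769466), np.float64(200.14221695954035))
gourd (np.float64(231.2465739296764), np.float64(257.28590293470364))
pagoda (np.float64(202.690107812527), np.float64(187.00831838334184))
bell (np.float64(144.51110421520602), np.float64(234.99921179517904))
lotus (np.float64(117.28572060024223), np.float64(147.82430204886947))
```

View pics/w2.png

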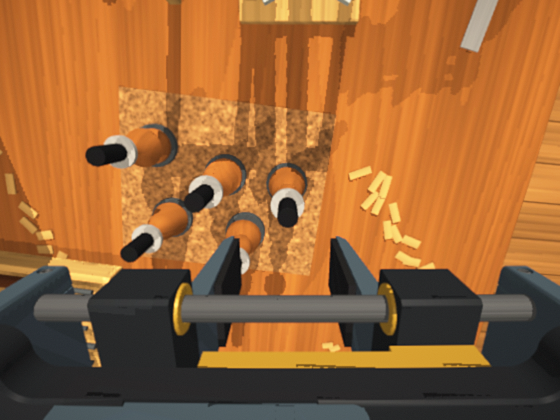

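The monk's grip end is at about (288,215), against a prediction of (285,215), so I'll descend with a 2 mm correction and grip.

>>> carry_out --deltas '[{"dx":0,"dy":2,"dz":50,"wx":0,"wy":0,"wz":0,"hand":0.2},{"dx":0,"dy":2,"dz":90,"wx":0,"wy":0,"wz":0,"hand":0.2},{"dx":0,"dy":2,"dz":120,"wx":0,"wy":0,"wz":0,"hand":0.2},{"dx":0,"dy":2,"dz":135,"wx":0,"wy":0,"wz":0,"hand":0.2},{"dx":0,"dy":2,"dz":135,"wx":0,"wy":0,"wz":0,"hand":0.2},{"dx":0,"dy":2,"dz":135,"wx":0,"wy":0,"wz":0,"hand":-1},{"dx":0,"dy":2,"dz":135,"wx":0,"wy":0,"wz":0,"hand":-1},{"dx":0,"dy":2,"dz":135,"wx":0,"wy":0,"wz":0,"hand":-1},{"dx":0,"dy":2,"dz":135,"wx":0,"wy":0,"wz":0,"hand":-1},{"dx":0,"dy":2,"dz":135,"wx":0,"wy":0,"wz":0,"hand":-1},{"dx":0,"dy":2,"dz":135,"wx":0,"wy":0,"wz":0,"hand":-1}]'

```text
time: 7.8
tool_pos: [0.6106, -0.3264, 0.1365]
orientation: [0.001, 0.676, 0.737, 0.0]
force: [0.0, 0.5, 5.6]
opening: 0.0189
finger_force: 30.0
```

```bash
python3 -c "
from h import *
p=rk(0,-270);go(*p,.135+.12)"
```

```text
d [ 134.9   14.5 -118.6] w [ 0.1  0.  -0. ] t 7.8 pos [ 0.6106 -0.3264  0.1365] F [0.  0.5 5.6] open 0.0189 ff 30.0
```

>>> carry_out --deltas '[{"dx":0,"dy":0,"dz":-20,"wx":0,"wy":0,"wz":0,"hand":-1},{"dx":0,"dy":0,"dz":-40,"wx":0,"wy":0,"wz":0,"hand":-1},{"dx":20,"dy":5,"dz":-40,"wx":0,"wy":0,"wz":0,"hand":-1},{"dx":50,"dy":10,"dz":-40,"wx":0,"wy":0,"wz":0,"hand":-1},{"dx":80,"dy":14.5,"dz":-40,"wx":0,"wy":0,"wz":0,"hand":-1},{"dx":110,"dy":14.5,"dz":-40,"wx":0,"wy":0,"wz":0,"hand":-1},{"dx":125,"dy":14.5,"dz":-40,"wx":0,"wy":0,"wz":0,"hand":-1},{"dx":130,"dy":14.5,"dz":-40,"wx":0,"wy":0,"wz":0,"hand":-1},{"dx":130,"dy":14.5,"dz":-40,"wx":0,"wy":0,"wz":0,"hand":-1},{"dx":130,"dy":14.5,"dz":-40,"wx":0,"wy":0,"wz":0,"hand":-1}]'

```text
time: 8.8
tool_pos: [0.6135, -0.1964, 0.1758]
orientation: [0.0, 0.676, 0.737, -0.0]
force: [-0.6, 0.8, -2.0]
opening: 0.0195
finger_force: 30.0
```

```bash
python3 -c "
from h import *
d=grab('wrist','w3');p=rk(0,-205);go(*p,.1765)
for P in((0,-200),(0,-122),(0,14)): print(P,proj(d,[*rk(*P),.16]))
print('pin', proj(d,[*arm.get_obs()['tool_pos'][:2],.17]))"
```

```text
d [70.8  0.1 -0.7] w [ 0.   0.  -0.1] t 8.8 pos [ 0.6134 -0.1965  0.1758] F [ 0.8  0.  -3.3] open 0.0192 ff 30.0
(0, -200) (np.float64(285.06546597924677), np.float64(134.07757599649855))
(0, -122) (np.float64(284.8846638969443), np.float64(-17.07214377646875))
(0, 14) (np.float64(284.4297418900321), np.float64(-370.18711968169464))
pin (np.float64(284.8947079652864), np.float64(256.86552129697554))
```

View pics/w3.png

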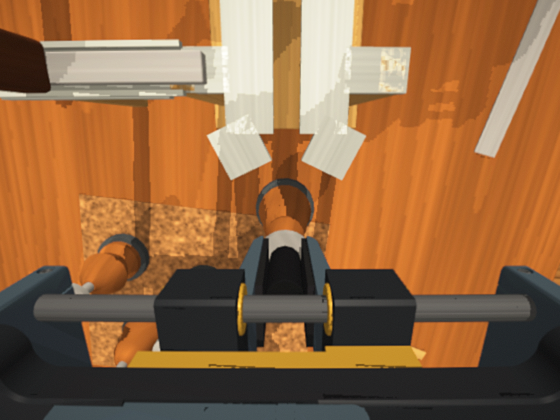

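The slot centre is at about (287,100), roughly 1 mm right of the prediction. The keeper is clear and the monk hangs between the fingers, so I'll slide in.

>>> carry_out --deltas '[{"dx":15,"dy":0.5,"dz":-1,"wx":0,"wy":0,"wz":0,"hand":-1},{"dx":35,"dy":1,"dz":-1,"wx":0,"wy":0,"wz":0,"hand":-1},{"dx":55,"dy":1,"dz":-1,"wx":0,"wy":0,"wz":0,"hand":-1},{"dx":75,"dy":1,"dz":-1,"wx":0,"wy":0,"wz":0,"hand":-1},{"dx":95,"dy":1,"dz":-1,"wx":0,"wy":0,"wz":0,"hand":-1},{"dx":115,"dy":1,"dz":-1,"wx":0,"wy":0,"wz":0,"hand":-1},{"dx":140,"dy":1,"dz":-1,"wx":0,"wy":0,"wz":0,"hand":-1},{"dx":165,"dy":1,"dz":-1,"wx":0,"wy":0,"wz":0,"hand":-1},{"dx":190,"dy":1,"dz":-1,"wx":0,"wy":0,"wz":0,"hand":-1},{"dx":215,"dy":1,"dz":-1,"wx":0,"wy":0,"wz":0,"hand":-1},{"dx":235,"dy":1,"dz":-1,"wx":0,"wy":0,"wz":0,"hand":-1},{"dx":235,"dy":1,"dz":-1,"wx":0,"wy":0,"wz":0,"hand":-1}]'

```text
time: 10.05
tool_pos: [0.5929, 0.0424, 0.1771]
orientation: [-0.0, 0.674, 0.738, 0.0]
force: [0.2, 0.1, -2.1]
opening: 0.019
finger_force: 30.0
```

```bash
python3 -c "
from h import *
d=grab('wrist','w4');p=rk(0,150);go(*p,.1765)
# slot centre: dark gap between bright bars along image rows
g=d['frame'].astype(int).min(2)
for r in (60,100,140,180):
  x=np.where(g[r,180:400]>150)[0]+180;gap=np.diff(x);i=gap.argmax();print(r,x[0],x[i],x[i+1],x[-1],(x[i]+x[i+1])/2)
print([proj(d,[*rk(0,y),.16]) for y in(14,82)],proj(d,[*arm.get_obs()['tool_pos'][:2],.16]))"
```

```text
d [ 1.875e+02 -1.000e-01  5.000e-01] w [-0.  -0.   0.1] t 10.1 pos [0.5932 0.041  0.177 ] F [-0.3 -0.6 -2.4] open 0.0191 ff 30.0
60 224 273 302 340 287.5
100 226 273 301 348 287.0
140 228 273 301 346 287.0
180 230 273 300 343 286.5
[(np.float64(284.58471593822804), np.float64(176.0865072839286)), (np.float64(284.8138104748035), np.float64(56.87691465262617))] (np.float64(285.17548549485707), np.float64(251.5677268764729))
```

>>> carry_out --deltas '[{"dx":20,"dy":0,"dz":0,"wx":0,"wy":0,"wz":0,"hand":-1},{"dx":50,"dy":0,"dz":0,"wx":0,"wy":0,"wz":0,"hand":-1},{"dx":80,"dy":0,"dz":0,"wx":0,"wy":0,"wz":0,"hand":-1},{"dx":110,"dy":0,"dz":0,"wx":0,"wy":0,"wz":0,"hand":-1},{"dx":140,"dy":0,"dz":0,"wx":0,"wy":0,"wz":0,"hand":-1},{"dx":165,"dy":0,"dz":0,"wx":0,"wy":0,"wz":0,"hand":-1},{"dx":182,"dy":0,"dz":0,"wx":0,"wy":0,"wz":0,"hand":-1},{"dx":188,"dy":0,"dz":0,"wx":0,"wy":0,"wz":0,"hand":-1},{"dx":188,"dy":0,"dz":2,"wx":0,"wy":0,"wz":0,"hand":-1},{"dx":188,"dy":0,"dz":4,"wx":0,"wy":0,"wz":0,"hand":-1},{"dx":188,"dy":0,"dz":4,"wx":0,"wy":0,"wz":0,"hand":-1}]'

```text
time: 11.2
tool_pos: [0.5775, 0.225, 0.1727]
orientation: [-0.0, 0.676, 0.737, -0.0]
force: [-0.0, -0.1, -2.1]
opening: 0.0193
finger_force: 30.0
```

```bash
python3 -c "
from h import *
d=grab('wrist','w5');p=rk(0,150);go(*p,.1725)
print([proj(d,[*rk(0,y),z]) for y,z in((150,.166),(150,.16),(82,.16))])
cv2.imwrite('pics/c5.png',cv2.resize(d['frame'][150:330,180:390,::-1],None,fx=3,fy=3,interpolation=2))"
```

```text
d [ 2.7 -1.   0.2] w [-0.   0.  -0.1] t 11.2 pos [0.5775 0.2251 0.1727] F [ 0.5  0.1 -2.8] open 0.0193 ff 30.0
[(np.float64(283.39057112982545), np.float64(252.17452259688628)), (np.float64(283.4192312419728), np.float64(248.4411025381077)), (np.float64(283.7313114011886), np.float64(334.69571950048805))]
```

View pics/c5.png

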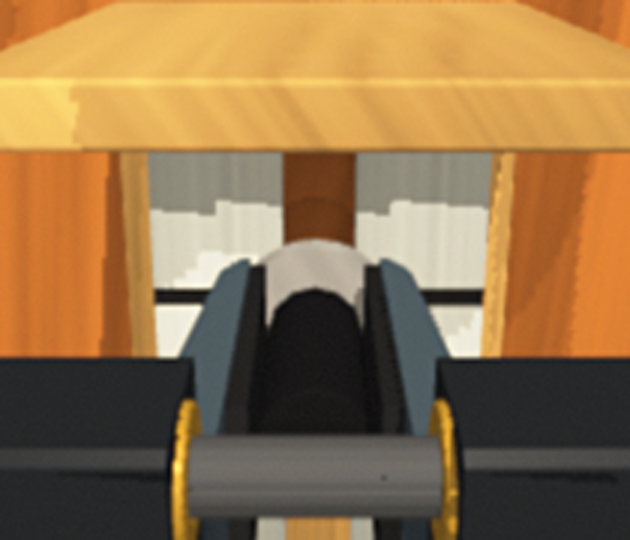

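The mark line is at crop row 296 (image row 248.7, predicted 248.4). The disc's far edge is at crop row 240.

```bash
python3 -c "
from h import *
d=ld('w5')
for v in(229.6,248.4):
  for z in (.16,.166): w=onz(d,285,v,z)[:2]-MID;print(v,z,w@XH*1000,w@YH*1000+14)"
```

```text
229.6 0.16 1.0663658214567793 163.1855895482101
229.6 0.166 1.058632103124172 165.34725437044997
248.4 0.16 1.0429841292104216 150.01650353714027
248.4 0.166 1.0360112728560504 152.60670264708085
```

>>> carry_out --deltas '[{"dx":3,"dy":0,"dz":0,"wx":0,"wy":0,"wz":0,"hand":-1},{"dx":3,"dy":0,"dz":1,"wx":0,"wy":0,"wz":0,"hand":-1},{"dx":3,"dy":0,"dz":1,"wx":0,"wy":0,"wz":0,"hand":-1},{"dx":3,"dy":0,"dz":1,"wx":0,"wy":0,"wz":0,"hand":0.2},{"dx":3,"dy":0,"dz":1,"wx":0,"wy":0,"wz":0,"hand":0.2},{"dx":3,"dy":0,"dz":1,"wx":0,"wy":0,"wz":0,"hand":0.2},{"dx":3,"dy":0,"dz":1,"wx":0,"wy":0,"wz":0,"hand":0.2},{"dx":3,"dy":0,"dz":1,"wx":0,"wy":0,"wz":0,"hand":0.2},{"dx":3,"dy":0,"dz":-25,"wx":0,"wy":0,"wz":0,"hand":0.2},{"dx":3,"dy":0,"dz":-65,"wx":0,"wy":0,"wz":0,"hand":0.2},{"dx":3,"dy":0,"dz":-110,"wx":0,"wy":0,"wz":0,"hand":0.2},{"dx":3,"dy":0,"dz":-110,"wx":0,"wy":0,"wz":0,"hand":0.2}]'

```text
time: 12.45
tool_pos: [0.5796, 0.2298, 0.2891]
orientation: [0.002, 0.675, 0.737, 0.004]
force: [0.9, 0.6, 0.5]
opening: 0.055
finger_force: 0.0
```

```bash
python3 -c "
from h import *
d,b=discs('top2');print(np.round(b,1))
T=lambda x,y:((x+.5)/4-.5+345,(y+.5)/4-.5+170)
for n,p in {'gourd':(348,195),'pagoda':(219,246),'lotus':(160,408),'bell':(323,376)}.items(): print(n,onz(d,*T(*p),ZD[n]).round(4))
w=ld('w2');o=onz(w,208,186,.166);print('pagoda wrist',o,'lotus',onz(w,94,156,.15),'bell',onz(w,131,251,.142))
go(.519,-.321,.27)"
```

```text
[[397.9 235.5  47. ]
 [423.5 263.5  87. ]
 [382.9 272.2  92. ]]
gourd [ 0.5528 -0.4067  0.114 ]
pagoda [ 0.5194 -0.3233  0.122 ]
lotus [ 0.421 -0.29   0.106]
bell [ 0.4416 -0.3942  0.098 ]
pagoda wrist [ 0.53456478 -0.30614097  0.166     ] lotus [ 0.42037992 -0.28969635  0.15      ] bell [ 0.44626523 -0.39059998  0.142     ]
d [-543.2 -107.5   14.7] w [ 0.3 -0.1 -0. ] t 12.5 pos [0.5785 0.2295 0.286 ] F [ 0.2  0.1 -0.8] open 0.0544 ff 0.0
```

>>> carry_out --deltas '[{"dx":-543,"dy":-107,"dz":0,"wx":0,"wy":0,"wz":0,"hand":0.2},{"dx":-543,"dy":-107,"dz":0,"wx":0,"wy":0,"wz":0,"hand":0.2},{"dx":-543,"dy":-107,"dz":0,"wx":0,"wy":0,"wz":0,"hand":0.2},{"dx":-543,"dy":-107,"dz":0,"wx":0,"wy":0,"wz":0,"hand":0.2},{"dx":-543,"dy":-107,"dz":0,"wx":0,"wy":0,"wz":0,"hand":0.2},{"dx":-543,"dy":-107,"dz":0,"wx":0,"wy":0,"wz":0,"hand":0.2},{"dx":-543,"dy":-107,"dz":0,"wx":0,"wy":0,"wz":0,"hand":0.2},{"dx":-543,"dy":-107,"dz":0,"wx":0,"wy":0,"wz":0,"hand":0.2},{"dx":-543,"dy":-107,"dz":10,"wx":0,"wy":0,"wz":0,"hand":0.2},{"dx":-543,"dy":-107,"dz":15,"wx":0,"wy":0,"wz":0,"hand":0.2},{"dx":-543,"dy":-107,"dz":15,"wx":0,"wy":0,"wz":0,"hand":0.2},{"dx":-543,"dy":-107,"dz":15,"wx":0,"wy":0,"wz":0,"hand":0.2}]'

```text
time: 13.7
tool_pos: [0.5163, -0.3259, 0.2656]
orientation: [-0.001, 0.677, 0.736, -0.001]
force: [0.0, 1.3, 0.6]
opening: 0.0549
finger_force: 0.0
```

```bash
cat >> h.py <<'E'
def griptop(name,x,y,zt):
    """dark grip near predicted place in the wrist view: its top end's centre -> world at zt"""
    d=grab('wrist',name);u,v=proj(d,[x,y,zt]);u0,v0=int(u)-45,int(v)-45
    f=d['frame'][v0:v0+90,u0:u0+90].astype(int);m=(f.max(2)<50).astype(np.uint8)
    n,l,s,c=cv2.connectedComponentsWithStats(m)
    for i in range(1,n):
        if 60<s[i][4]<1500 and s[i][0]>0 and s[i][1]>0:
            # top end = 10 mm-radius cap at the end nearest the camera axis foot's far side: fit ray-line from base prediction
            ys,xs=np.nonzero(l==i);P=np.stack([xs+u0,ys+v0],1).astype(float)
            mean=P.mean(0);print('blob',s[i].tolist(),'cen',mean.round(1),'mid-height world',onz(d,*mean,zt-.022).round(4))
    print('pred top',np.round((u,v),1))
E
python3 -c "
from h import *
griptop('w6',.519,-.321,.166);go(.519,-.321,.128)"
```

```text
blob [38, 29, 19, 29, 447] cen [290.3 207.2] mid-height world [ 0.5215 -0.3248  0.144 ]
pred top [288.4 209.4]
d [  2.6   2.9 137.8] w [-0.1 -0.1 -0.2] t 13.8 pos [ 0.5166 -0.324   0.2658] F [-0.4  0.1  0.4] open 0.0547 ff 0.0
```

>>> carry_out --deltas '[{"dx":0,"dy":4,"dz":45,"wx":0,"wy":0,"wz":0,"hand":0.2},{"dx":0,"dy":4,"dz":90,"wx":0,"wy":0,"wz":0,"hand":0.2},{"dx":0,"dy":4,"dz":122,"wx":0,"wy":0,"wz":0,"hand":0.2},{"dx":0,"dy":4,"dz":138,"wx":0,"wy":0,"wz":0,"hand":0.2},{"dx":0,"dy":4,"dz":138,"wx":0,"wy":0,"wz":0,"hand":0.2},{"dx":0,"dy":4,"dz":138,"wx":0,"wy":0,"wz":0,"hand":-1},{"dx":0,"dy":4,"dz":138,"wx":0,"wy":0,"wz":0,"hand":-1},{"dx":0,"dy":4,"dz":138,"wx":0,"wy":0,"wz":0,"hand":-1},{"dx":0,"dy":4,"dz":138,"wx":0,"wy":0,"wz":0,"hand":-1},{"dx":0,"dy":4,"dz":138,"wx":0,"wy":0,"wz":0,"hand":-1},{"dx":0,"dy":4,"dz":138,"wx":0,"wy":0,"wz":0,"hand":-1}]'

```text
time: 14.85
tool_pos: [0.5219, -0.3211, 0.1304]
orientation: [0.0, 0.676, 0.737, -0.0]
force: [-2.0, -0.4, 7.0]
opening: 0.0195
finger_force: 30.0
```

```bash
python3 -c "
from h import *
p=rk(1,-276);go(*p,.1755)"
```

```text
d [115.9 103.3 -45.1] w [ 0.  0. -0.] t 14.8 pos [ 0.5219 -0.3211  0.1304] F [-2.  -0.4  7. ] open 0.0195 ff 30.0
```

>>> carry_out --deltas '[{"dx":0,"dy":0,"dz":-25,"wx":0,"wy":0,"wz":0,"hand":-1},{"dx":0,"dy":0,"dz":-48,"wx":0,"wy":0,"wz":0,"hand":-1},{"dx":20,"dy":18,"dz":-48,"wx":0,"wy":0,"wz":0,"hand":-1},{"dx":45,"dy":40,"dz":-48,"wx":0,"wy":0,"wz":0,"hand":-1},{"dx":70,"dy":65,"dz":-48,"wx":0,"wy":0,"wz":0,"hand":-1},{"dx":95,"dy":88,"dz":-48,"wx":0,"wy":0,"wz":0,"hand":-1},{"dx":110,"dy":100,"dz":-48,"wx":0,"wy":0,"wz":0,"hand":-1},{"dx":116,"dy":103,"dz":-48,"wx":0,"wy":0,"wz":0,"hand":-1},{"dx":116,"dy":103,"dz":-48,"wx":0,"wy":0,"wz":0,"hand":-1},{"dx":116,"dy":103,"dz":-48,"wx":0,"wy":0,"wz":0,"hand":-1},{"dx":116,"dy":103,"dz":-48,"wx":0,"wy":0,"wz":0,"hand":-1}]'

```text
time: 15.95
tool_pos: [0.6138, -0.1974, 0.1779]
orientation: [-0.0, 0.676, 0.737, -0.0]
force: [-0.1, 0.1, -2.3]
opening: 0.0197
finger_force: 30.0
```

```bash
python3 -c "
from h import *
p=rk(1,82);go(*p,.178)"
```

```text
d [ 3.587e+02  4.000e-01 -1.000e-01] w [-0.   0.  -0.1] t 15.9 pos [ 0.6138 -0.1974  0.1779] F [-0.1  0.1 -2.3] open 0.0197 ff 30.0
```

Aligned; sliding to the second mark in one call.

>>> carry_out --deltas '[{"dx":20,"dy":0.4,"dz":0,"wx":0,"wy":0,"wz":0,"hand":-1},{"dx":45,"dy":0.4,"dz":0,"wx":0,"wy":0,"wz":0,"hand":-1},{"dx":75,"dy":0.4,"dz":0,"wx":0,"wy":0,"wz":0,"hand":-1},{"dx":105,"dy":0.4,"dz":0,"wx":0,"wy":0,"wz":0,"hand":-1},{"dx":140,"dy":0.4,"dz":0,"wx":0,"wy":0,"wz":0,"hand":-1},{"dx":180,"dy":0.4,"dz":0,"wx":0,"wy":0,"wz":0,"hand":-1},{"dx":220,"dy":0.4,"dz":0,"wx":0,"wy":0,"wz":0,"hand":-1},{"dx":260,"dy":0.4,"dz":0,"wx":0,"wy":0,"wz":0,"hand":-1},{"dx":300,"dy":0.4,"dz":0,"wx":0,"wy":0,"wz":0,"hand":-1},{"dx":335,"dy":0.4,"dz":0,"wx":0,"wy":0,"wz":0,"hand":-1},{"dx":355,"dy":0.4,"dz":0,"wx":0,"wy":0,"wz":0,"hand":-1},{"dx":359,"dy":0.4,"dz":2,"wx":0,"wy":0,"wz":0,"hand":-1}]'

```text
time: 17.15
tool_pos: [0.5829, 0.1635, 0.1762]
orientation: [-0.0, 0.675, 0.738, 0.0]
force: [0.7, -0.4, -3.3]
opening: 0.0193
finger_force: 30.0
```

```bash
cat >> h.py <<'E'
def hang(name,ym):
    """far edge of the disc above the slot column in the wrist view -> pin's rack y; and slot centre"""
    d=grab('wrist',name);p=rk(1,ym);go(*p,.1745)
    u,v=proj(d,[*rk(1,ym),.166]);g=d['frame'].astype(int);u=int(round(u))
    col=g[:,u-3:u+4];gray=((col.min(2)>110)&(col.max(2)-col.min(2)<50)).mean(1)>.6
    r=int(v)-8
    while not gray[r] and r>int(v)-40: r-=1
    e=r
    while gray[e]: e-=1
    w=onz(d,u,e+.5,.166)[:2]-MID;print('edge row',e+.5,'disc rows',e+1,r,'pin rack y',w@YH*1000+14-18,'want',ym)
E
python3 -c "
from h import *
d=ld('w5')
hang('w7',82)"
```

```text
d [-2.7  0.1  1.2] w [-0. -0.  0.] t 17.2 pos [0.5829 0.1627 0.1757] F [-0.3  0.5 -3.7] open 0.0194 ff 30.0
edge row 218.5 disc rows 219 218 pin rack y 91.7308340410784 want 82
```

```bash
python3 -c "
from h import *
d=ld('w7');g=d['frame']
print(proj(d,[*rk(1,82),.166]))
for r in range(205,262,2): print(r,g[r,272:300:7].tolist())"
```

```text
(np.float64(284.9362456671901), np.float64(258.6628771610339))
205 [[145, 144, 129], [122, 67, 29], [115, 62, 27], [118, 66, 28]]
207 [[145, 143, 128], [120, 66, 29], [120, 66, 29], [117, 64, 28]]
209 [[145, 143, 128], [120, 65, 29], [117, 64, 28], [120, 65, 29]]
211 [[143, 141, 126], [120, 66, 30], [117, 64, 28], [118, 65, 28]]
213 [[147, 143, 126], [121, 66, 28], [117, 66, 30], [117, 64, 27]]
215 [[144, 143, 126], [121, 65, 29], [117, 64, 28], [117, 64, 29]]
217 [[143, 140, 126], [121, 67, 30], [117, 64, 28], [114, 62, 27]]
219 [[142, 140, 124], [122, 67, 30], [116, 64, 28], [114, 61, 27]]
221 [[145, 142, 127], [121, 66, 30], [116, 64, 28], [116, 65, 28]]
223 [[142, 140, 124], [121, 66, 28], [116, 63, 27], [116, 63, 29]]
225 [[144, 142, 126], [122, 66, 29], [118, 64, 27], [115, 63, 29]]
227 [[144, 140, 126], [121, 65, 28], [114, 62, 25], [114, 63, 27]]
229 [[144, 141, 125], [118, 69, 36], [113, 70, 44], [112, 61, 26]]
231 [[141, 138, 123], [102, 94, 84], [103, 97, 89], [158, 138, 118]]
233 [[113, 108, 96], [111, 104, 94], [116, 109, 97], [184, 174, 156]]
235 [[111, 105, 94], [123, 
[... 201 characters left out ...]
 112, 99], [121, 115, 102], [124, 116, 103], [197, 187, 168]]
243 [[122, 114, 102], [121, 113, 100], [124, 115, 102], [192, 181, 162]]
245 [[123, 116, 103], [117, 110, 98], [77, 71, 64], [193, 182, 164]]
247 [[125, 117, 105], [31, 28, 27], [18, 17, 16], [174, 162, 146]]
249 [[122, 114, 101], [19, 19, 19], [25, 24, 25], [31, 30, 29]]
251 [[70, 66, 58], [24, 22, 22], [25, 24, 24], [24, 22, 23]]
253 [[25, 23, 22], [25, 26, 24], [26, 24, 25], [23, 24, 23]]
255 [[18, 17, 18], [24, 23, 22], [26, 25, 24], [25, 25, 25]]
257 [[19, 17, 17], [27, 25, 26], [26, 24, 24], [26, 24, 24]]
259 [[20, 20, 21], [24, 24, 24], [26, 25, 24], [25, 24, 24]]
261 [[23, 21, 22], [25, 25, 23], [27, 25, 26], [25, 24, 26]]
```

```bash
cat >> h.py <<'E'
def hang(name,ym,new=True):
    d=grab('wrist',name) if new else ld(name);p=rk(1,ym);go(*p,.1745)
    u,v=proj(d,[*rk(1,ym),.166]);u=int(round(u));c=np.median(d['frame'][:,u-3:u+4].astype(float),axis=1)
    sat=(c.max(1)-c.min(1))/c.max(1).clip(1);r=int(v)
    while sat[r]<.5: r-=1
    w=onz(d,u,r+.5,.167)[:2]-MID;print('edge row',r+.5,'pin rack y',round(w@YH*1000+14-18,1),'want',ym)
E
python3 -c "
from h import *
hang('w7',82,False)"
```

```text
d [-2.7  0.1  1.2] w [-0. -0.  0.] t 17.2 pos [0.5829 0.1627 0.1757] F [-0.3  0.5 -3.7] open 0.0194 ff 30.0
edge row 229.5 pin rack y 84.7 want 82
```

>>> carry_out --deltas '[{"dx":-1.5,"dy":0,"dz":1,"wx":0,"wy":0,"wz":0,"hand":-1},{"dx":-1.5,"dy":0,"dz":2,"wx":0,"wy":0,"wz":0,"hand":-1},{"dx":-1.5,"dy":0,"dz":2,"wx":0,"wy":0,"wz":0,"hand":-1},{"dx":-1.5,"dy":0,"dz":2,"wx":0,"wy":0,"wz":0,"hand":-1}]'

```text
time: 17.6
tool_pos: [0.5836, 0.1587, 0.1744]
orientation: [-0.0, 0.676, 0.737, 0.0]
force: [-4.3, 1.4, 6.2]
opening: 0.0196
finger_force: 30.0
```

```bash
python3 -c "
from h import *
hang('w8',82)"
```

```text
d [ 1.3 -0.3 -0.1] w [ 0.  -0.  -0.1] t 17.6 pos [0.5836 0.1588 0.1744] F [-3.3  1.4  5.8] open 0.0193 ff 30.0
edge row 229.5 pin rack y 80.6 want 82
```

>>> carry_out --deltas '[{"dx":1.5,"dy":0,"dz":-0.5,"wx":0,"wy":0,"wz":0,"hand":-1},{"dx":1.5,"dy":0,"dz":-0.5,"wx":0,"wy":0,"wz":0,"hand":-1},{"dx":1.5,"dy":0,"dz":-0.5,"wx":0,"wy":0,"wz":0,"hand":0.2},{"dx":1.5,"dy":0,"dz":-0.5,"wx":0,"wy":0,"wz":0,"hand":0.2},{"dx":1.5,"dy":0,"dz":-0.5,"wx":0,"wy":0,"wz":0,"hand":0.2},{"dx":1.5,"dy":0,"dz":-0.5,"wx":0,"wy":0,"wz":0,"hand":0.2},{"dx":1.5,"dy":0,"dz":-0.5,"wx":0,"wy":0,"wz":0,"hand":0.2},{"dx":1.5,"dy":0,"dz":-25,"wx":0,"wy":0,"wz":0,"hand":0.2},{"dx":1.5,"dy":0,"dz":-65,"wx":0,"wy":0,"wz":0,"hand":0.2},{"dx":1.5,"dy":0,"dz":-110,"wx":0,"wy":0,"wz":0,"hand":0.2},{"dx":-40,"dy":0,"dz":-110,"wx":0,"wy":0,"wz":0,"hand":0.2},{"dx":-90,"dy":0,"dz":-110,"wx":0,"wy":0,"wz":0,"hand":0.2}]'

```text
time: 18.85
tool_pos: [0.592, 0.0706, 0.2855]
orientation: [0.001, 0.674, 0.738, 0.001]
force: [1.0, -0.3, -0.8]
opening: 0.0546
finger_force: 0.0
```

```bash
python3 -c "
from h import *
d,b=discs('top3');print(np.round(b,1))
go(.5528,-.406,.262)"
```

```text
[[423.4 263.6  86. ]
 [382.7 272.2  87. ]]
d [-463.5  -79.7   23.9] w [ 0.1  0.2 -0.1] t 18.9 pos [0.5923 0.0627 0.2846] F [ 2.7 -9.2  0. ] open 0.0549 ff 0.0
```

>>> carry_out --deltas '[{"dx":-456,"dy":-80,"dz":0,"wx":0,"wy":0,"wz":0,"hand":0.2},{"dx":-456,"dy":-80,"dz":0,"wx":0,"wy":0,"wz":0,"hand":0.2},{"dx":-456,"dy":-80,"dz":0,"wx":0,"wy":0,"wz":0,"hand":0.2},{"dx":-456,"dy":-80,"dz":0,"wx":0,"wy":0,"wz":0,"hand":0.2},{"dx":-456,"dy":-80,"dz":0,"wx":0,"wy":0,"wz":0,"hand":0.2},{"dx":-456,"dy":-80,"dz":0,"wx":0,"wy":0,"wz":0,"hand":0.2},{"dx":-456,"dy":-80,"dz":0,"wx":0,"wy":0,"wz":0,"hand":0.2},{"dx":-456,"dy":-80,"dz":0,"wx":0,"wy":0,"wz":0,"hand":0.2},{"dx":-456,"dy":-80,"dz":20,"wx":0,"wy":0,"wz":0,"hand":0.2},{"dx":-456,"dy":-80,"dz":24,"wx":0,"wy":0,"wz":0,"hand":0.2},{"dx":-456,"dy":-80,"dz":24,"wx":0,"wy":0,"wz":0,"hand":0.2},{"dx":-456,"dy":-80,"dz":24,"wx":0,"wy":0,"wz":0,"hand":0.2}]'

```text
time: 20.1
tool_pos: [0.5516, -0.3904, 0.2598]
orientation: [-0.0, 0.676, 0.737, 0.0]
force: [-0.3, -0.4, 0.9]
opening: 0.0551
finger_force: 0.0
```

```bash
python3 -c "
from h import *
griptop('w9',.553,-.406,.158);go(.553,-.406,.120)"
```

```text
blob [38, 26, 19, 30, 460] cen [286. 225.] mid-height world [ 0.5545 -0.4091  0.136 ]
pred top [284.8 229.2]
d [-16.1  -0.4 140.3] w [ 0. -0.  0.] t 20.1 pos [ 0.5519 -0.39    0.2603] F [ 0.4 -0.1 -0.8] open 0.0546 ff 0.0
```

>>> carry_out --deltas '[{"dx":-18,"dy":1,"dz":40,"wx":0,"wy":0,"wz":0,"hand":0.2},{"dx":-18,"dy":1,"dz":70,"wx":0,"wy":0,"wz":0,"hand":0.2},{"dx":-18,"dy":1,"dz":105,"wx":0,"wy":0,"wz":0,"hand":0.2},{"dx":-18,"dy":1,"dz":130,"wx":0,"wy":0,"wz":0,"hand":0.2},{"dx":-18,"dy":1,"dz":140,"wx":0,"wy":0,"wz":0,"hand":0.2},{"dx":-18,"dy":1,"dz":140,"wx":0,"wy":0,"wz":0,"hand":-1},{"dx":-18,"dy":1,"dz":140,"wx":0,"wy":0,"wz":0,"hand":-1},{"dx":-18,"dy":1,"dz":140,"wx":0,"wy":0,"wz":0,"hand":-1},{"dx":-18,"dy":1,"dz":140,"wx":0,"wy":0,"wz":0,"hand":-1},{"dx":-18,"dy":1,"dz":140,"wx":0,"wy":0,"wz":0,"hand":-1},{"dx":-18,"dy":1,"dz":140,"wx":0,"wy":0,"wz":0,"hand":-1},{"dx":-18,"dy":1,"dz":140,"wx":0,"wy":0,"wz":0,"hand":-1}]'

```text
time: 21.35
tool_pos: [0.5546, -0.4092, 0.1209]
orientation: [0.001, 0.676, 0.737, 0.0]
force: [0.3, 1.2, 7.0]
opening: 0.0194
finger_force: 30.0
```

```bash
python3 -c "
from h import *
p=rk(1,-276);go(*p,.176)"
```

```text
d [206.5  78.4 -55.2] w [ 0.1  0.1 -0. ] t 21.4 pos [ 0.5546 -0.4092  0.1209] F [0.3 1.2 7. ] open 0.0194 ff 30.0
```

>>> carry_out --deltas '[{"dx":0,"dy":0,"dz":-25,"wx":0,"wy":0,"wz":0,"hand":-1},{"dx":0,"dy":0,"dz":-50,"wx":0,"wy":0,"wz":0,"hand":-1},{"dx":20,"dy":8,"dz":-56,"wx":0,"wy":0,"wz":0,"hand":-1},{"dx":60,"dy":23,"dz":-56,"wx":0,"wy":0,"wz":0,"hand":-1},{"dx":105,"dy":40,"dz":-56,"wx":0,"wy":0,"wz":0,"hand":-1},{"dx":150,"dy":57,"dz":-56,"wx":0,"wy":0,"wz":0,"hand":-1},{"dx":185,"dy":70,"dz":-56,"wx":0,"wy":0,"wz":0,"hand":-1},{"dx":200,"dy":78,"dz":-56,"wx":0,"wy":0,"wz":0,"hand":-1},{"dx":206,"dy":78,"dz":-56,"wx":0,"wy":0,"wz":0,"hand":-1},{"dx":206,"dy":78,"dz":-56,"wx":0,"wy":0,"wz":0,"hand":-1},{"dx":206,"dy":78,"dz":-56,"wx":0,"wy":0,"wz":0,"hand":-1},{"dx":206,"dy":78,"dz":-56,"wx":0,"wy":0,"wz":0,"hand":-1}]'

```text
time: 22.55
tool_pos: [0.6135, -0.1981, 0.1758]
orientation: [0.0, 0.676, 0.737, -0.0]
force: [0.3, 0.3, -3.8]
opening: 0.0192
finger_force: 30.0
```

```bash
python3 -c "
from h import *
p=rk(1,14);go(*p,.1765)"
```

```text
d [291.4   0.7  -0.7] w [-0.   0.  -0.1] t 22.6 pos [ 0.6135 -0.1981  0.1758] F [ 0.3  0.3 -3.8] open 0.0192 ff 30.0
```

>>> carry_out --deltas '[{"dx":20,"dy":0.7,"dz":-0.7,"wx":0,"wy":0,"wz":0,"hand":-1},{"dx":45,"dy":0.7,"dz":-0.7,"wx":0,"wy":0,"wz":0,"hand":-1},{"dx":70,"dy":0.7,"dz":-0.7,"wx":0,"wy":0,"wz":0,"hand":-1},{"dx":100,"dy":0.7,"dz":-0.7,"wx":0,"wy":0,"wz":0,"hand":-1},{"dx":135,"dy":0.7,"dz":-0.7,"wx":0,"wy":0,"wz":0,"hand":-1},{"dx":175,"dy":0.7,"dz":-0.7,"wx":0,"wy":0,"wz":0,"hand":-1},{"dx":215,"dy":0.7,"dz":-0.7,"wx":0,"wy":0,"wz":0,"hand":-1},{"dx":250,"dy":0.7,"dz":-0.7,"wx":0,"wy":0,"wz":0,"hand":-1},{"dx":278,"dy":0.7,"dz":-0.7,"wx":0,"wy":0,"wz":0,"hand":-1},{"dx":290,"dy":0.7,"dz":0,"wx":0,"wy":0,"wz":0,"hand":-1},{"dx":291,"dy":0.7,"dz":2,"wx":0,"wy":0,"wz":0,"hand":-1},{"dx":291,"dy":0.7,"dz":3,"wx":0,"wy":0,"wz":0,"hand":-1}]'

```text
time: 23.75
tool_pos: [0.5891, 0.0926, 0.1728]
orientation: [0.0, 0.676, 0.737, -0.0]
force: [-5.4, 4.9, 14.9]
opening: 0.0195
finger_force: 30.0
```

```bash
python3 -c "
from h import *
hang('w10',14)"
```

```text
d [-0.1 -0.  -1.5] w [ 0.  -0.  -0.1] t 23.8 pos [0.5892 0.0924 0.173 ] F [ 0.   0.4 -3.5] open 0.0192 ff 30.0
edge row 224.5 pin rack y 18.1 want 14
```

```bash
python3 -c "
from h import *
d=ld('w10');g=d['frame']
for r in range(214,252,2): print(r,g[r,262:314:6].tolist())
# mark row on the bars
for u in (245,325):
  c=g[200:290,u].astype(int).sum(1);print(u,c.argmin()+200,c.min())
print(proj(d,[*rk(0,14),.16]),proj(d,[*rk(-24,14),.16]),proj(d,[*rk(24,14),.16]))"
```

```text
214 [[142, 138, 122], [143, 139, 124], [104, 68, 41], [108, 60, 25], [109, 60, 27], [102, 56, 24], [173, 166, 146], [215, 210, 189], [216, 211, 191]]
216 [[142, 137, 121], [143, 139, 124], [105, 67, 42], [111, 62, 27], [110, 60, 26], [105, 58, 27], [172, 166, 147], [215, 210, 188], [217, 212, 191]]
218 [[141, 138, 121], [143, 139, 124], [108, 69, 43], [113, 62, 26], [113, 62, 27], [105, 58, 26], [172, 167, 147], [216, 210, 187], [217, 211, 190]]
220 [[143, 139, 123], [144, 140, 124], [108, 69, 43], [114, 62, 27], [115, 64, 29], [106, 58, 26], [177, 172, 150], [215, 210, 188], [216, 211, 190]]
222 [[142, 138, 122], [143, 139, 123], [111, 69, 43], [116, 63, 28], [118, 64, 28], [107, 58, 25], [192, 186, 165], [216, 210, 189], [216, 211, 191]]
224 [[141, 137, 121], [144, 139, 122], [110, 68, 42], [115, 70, 40], [115, 72, 47], [107, 59, 27], [190, 183, 163], [214, 210, 188], [216, 211, 190]]
226 [[141, 136, 121], [144, 140, 122], [109, 81, 60], [104, 97, 86], [101, 95, 88], [102, 92, 81], [189, 183, 161], [215, 210, 188], [216, 211, 190]]
228 [[142, 138, 121], [145, 141, 123], [105, 98, 8
[... 1190 characters left out ...]
, [14, 12, 14], [18, 18, 17], [18, 18, 18], [191, 182, 163], [33, 32, 31], [80, 93, 98]]
246 [[40, 40, 42], [59, 56, 51], [15, 14, 14], [21, 21, 20], [25, 24, 25], [24, 22, 22], [172, 162, 144], [34, 32, 32], [83, 97, 101]]
248 [[39, 37, 38], [50, 48, 43], [14, 14, 13], [25, 25, 25], [26, 23, 23], [27, 25, 26], [87, 81, 73], [37, 35, 33], [83, 95, 100]]
250 [[34, 31, 32], [52, 48, 44], [20, 20, 20], [24, 24, 25], [26, 23, 23], [24, 22, 23], [32, 30, 29], [36, 36, 34], [78, 92, 96]]
245 252 85
325 252 74
(np.float64(283.4611590840356), np.float64(252.5802732588446)) (np.float64(247.2876067317442), np.float64(252.62326953711505)) (np.float64(319.63319688904903), np.float64(252.51522360159166))
```

>>> carry_out --deltas '[{"dx":-1.5,"dy":0,"dz":0,"wx":0,"wy":0,"wz":0,"hand":-1},{"dx":-1.5,"dy":0,"dz":0.5,"wx":0,"wy":0,"wz":0,"hand":-1},{"dx":-1.5,"dy":0,"dz":0.5,"wx":0,"wy":0,"wz":0,"hand":0.2},{"dx":-1.5,"dy":0,"dz":0.5,"wx":0,"wy":0,"wz":0,"hand":0.2},{"dx":-1.5,"dy":0,"dz":0.5,"wx":0,"wy":0,"wz":0,"hand":0.2},{"dx":-1.5,"dy":0,"dz":0.5,"wx":0,"wy":0,"wz":0,"hand":0.2},{"dx":-1.5,"dy":0,"dz":0.5,"wx":0,"wy":0,"wz":0,"hand":0.2},{"dx":-1.5,"dy":0,"dz":-25,"wx":0,"wy":0,"wz":0,"hand":0.2},{"dx":-1.5,"dy":0,"dz":-65,"wx":0,"wy":0,"wz":0,"hand":0.2},{"dx":-1.5,"dy":0,"dz":-110,"wx":0,"wy":0,"wz":0,"hand":0.2},{"dx":-2,"dy":0,"dz":-110,"wx":0,"wy":0,"wz":0,"hand":0.2}]'

```text
time: 24.9
tool_pos: [0.5919, 0.0913, 0.289]
orientation: [0.003, 0.675, 0.737, 0.003]
force: [0.1, 0.5, 0.3]
opening: 0.0544
finger_force: 0.0
```

```bash
sed -i 's/r+.5,.167)/r+.5,.1605)/' h.py && python3 -c "
from h import *
d,b=discs('top4');print(np.round(b,1))
go(.421,-.29,.262)"
```

```text
[[423.4 263.5  85. ]
 [371.7 273.6  90. ]]
d [-364.9 -202.6   22.9] w [ 0.3  0.  -0. ] t 24.9 pos [0.5908 0.0912 0.2859] F [ 0.6 -0.2 -0.3] open 0.0546 ff 0.0
```

The lotus has been knocked about 27 mm towards +y, and its disc now shows at (371.7,273.6). I'll go above its new place.

>>> carry_out --deltas '[{"dx":-338,"dy":-203,"dz":0,"wx":0,"wy":0,"wz":0,"hand":0.2},{"dx":-338,"dy":-203,"dz":0,"wx":0,"wy":0,"wz":0,"hand":0.2},{"dx":-338,"dy":-203,"dz":0,"wx":0,"wy":0,"wz":0,"hand":0.2},{"dx":-338,"dy":-203,"dz":0,"wx":0,"wy":0,"wz":0,"hand":0.2},{"dx":-338,"dy":-203,"dz":0,"wx":0,"wy":0,"wz":0,"hand":0.2},{"dx":-338,"dy":-203,"dz":0,"wx":0,"wy":0,"wz":0,"hand":0.2},{"dx":-338,"dy":-203,"dz":0,"wx":0,"wy":0,"wz":0,"hand":0.2},{"dx":-338,"dy":-203,"dz":0,"wx":0,"wy":0,"wz":0,"hand":0.2},{"dx":-338,"dy":-203,"dz":20,"wx":0,"wy":0,"wz":0,"hand":0.2},{"dx":-338,"dy":-203,"dz":25,"wx":0,"wy":0,"wz":0,"hand":0.2},{"dx":-338,"dy":-203,"dz":25,"wx":0,"wy":0,"wz":0,"hand":0.2}]'

```text
time: 26.05
tool_pos: [0.4161, -0.2624, 0.2568]
orientation: [-0.001, 0.675, 0.737, 0.0]
force: [-0.4, 0.2, -0.4]
opening: 0.0546
finger_force: 0.0
```

```bash
python3 -c "
from h import *
s=grab('side','side1')
print('top shift',onz(ld('top4'),371.7,273.6,.106)-onz(ld('top3'),382.7,272.2,.106))
griptop('w11',.418,-.263,.150);go(.418,-.263,.112)"
```

```text
top shift [-0.00369893  0.0271237   0.        ]
blob [35, 28, 19, 27, 410] cen [285.5 208. ] mid-height world [ 0.4175 -0.2647  0.128 ]
pred top [286.2 212.6]
d [ -0.6   1.  146. ] w [-0. -0.  0.] t 26.1 pos [ 0.417  -0.2626  0.258 ] F [-0.   0.2  1. ] open 0.0547 ff 0.0
```

View pics/w11.png

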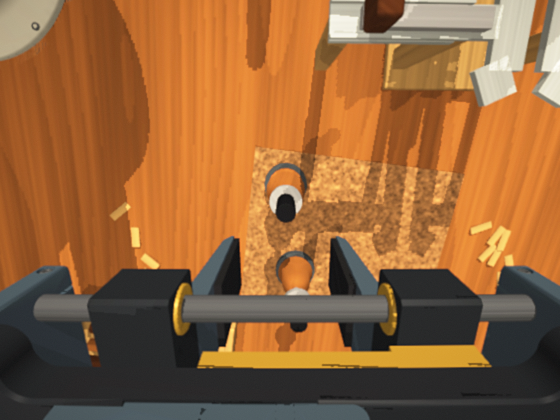

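The lotus stands upright with its grip at (286,208), in line with the fingers, so I'll descend.

>>> carry_out --deltas '[{"dx":-2,"dy":0,"dz":45,"wx":0,"wy":0,"wz":0,"hand":0.2},{"dx":-2,"dy":0,"dz":85,"wx":0,"wy":0,"wz":0,"hand":0.2},{"dx":-2,"dy":0,"dz":115,"wx":0,"wy":0,"wz":0,"hand":0.2},{"dx":-2,"dy":0,"dz":138,"wx":0,"wy":0,"wz":0,"hand":0.2},{"dx":-2,"dy":0,"dz":146,"wx":0,"wy":0,"wz":0,"hand":0.2},{"dx":-2,"dy":0,"dz":146,"wx":0,"wy":0,"wz":0,"hand":-1},{"dx":-2,"dy":0,"dz":146,"wx":0,"wy":0,"wz":0,"hand":-1},{"dx":-2,"dy":0,"dz":146,"wx":0,"wy":0,"wz":0,"hand":-1},{"dx":-2,"dy":0,"dz":146,"wx":0,"wy":0,"wz":0,"hand":-1},{"dx":-2,"dy":0,"dz":146,"wx":0,"wy":0,"wz":0,"hand":-1},{"dx":-2,"dy":0,"dz":146,"wx":0,"wy":0,"wz":0,"hand":-1},{"dx":-2,"dy":0,"dz":146,"wx":0,"wy":0,"wz":0,"hand":-1}]'

```text
time: 27.35
tool_pos: [0.4174, -0.2657, 0.1126]
orientation: [0.001, 0.676, 0.737, 0.0]
force: [1.5, 2.4, 8.0]
opening: 0.0193
finger_force: 30.0
```

```bash
python3 -c "
from h import *
p=rk(1,-276);go(*p,.176)"
```

```text
d [ 51.5 202.6 -63.2] w [ 0.1  0.1 -0. ] t 27.4 pos [ 0.4174 -0.2657  0.1126] F [1.5 2.4 8. ] open 0.0193 ff 30.0
```

>>> carry_out --deltas '[{"dx":0,"dy":0,"dz":-25,"wx":0,"wy":0,"wz":0,"hand":-1},{"dx":0,"dy":0,"dz":-55,"wx":0,"wy":0,"wz":0,"hand":-1},{"dx":0,"dy":20,"dz":-64,"wx":0,"wy":0,"wz":0,"hand":-1},{"dx":10,"dy":60,"dz":-64,"wx":0,"wy":0,"wz":0,"hand":-1},{"dx":20,"dy":105,"dz":-64,"wx":0,"wy":0,"wz":0,"hand":-1},{"dx":35,"dy":150,"dz":-64,"wx":0,"wy":0,"wz":0,"hand":-1},{"dx":45,"dy":185,"dz":-64,"wx":0,"wy":0,"wz":0,"hand":-1},{"dx":51,"dy":200,"dz":-64,"wx":0,"wy":0,"wz":0,"hand":-1},{"dx":51,"dy":203,"dz":-64,"wx":0,"wy":0,"wz":0,"hand":-1},{"dx":51,"dy":203,"dz":-64,"wx":0,"wy":0,"wz":0,"hand":-1},{"dx":51,"dy":203,"dz":-64,"wx":0,"wy":0,"wz":0,"hand":-1},{"dx":51,"dy":203,"dz":-64,"wx":0,"wy":0,"wz":0,"hand":-1}]'

```text
time: 28.55
tool_pos: [0.6137, -0.1973, 0.176]
orientation: [-0.0, 0.676, 0.737, -0.0]
force: [-0.8, 0.6, -3.4]
opening: 0.0193
finger_force: 30.0
```

```bash
python3 -c "
from h import *
p=rk(1,-54);go(*p,.1765)"
```

```text
d [222.6   0.7  -0.5] w [-0.  -0.  -0.1] t 28.6 pos [ 0.6137 -0.1973  0.176 ] F [-0.8  0.6 -3.4] open 0.0193 ff 30.0
```

>>> carry_out --deltas '[{"dx":20,"dy":0.7,"dz":-0.5,"wx":0,"wy":0,"wz":0,"hand":-1},{"dx":45,"dy":0.7,"dz":-0.5,"wx":0,"wy":0,"wz":0,"hand":-1},{"dx":70,"dy":0.7,"dz":-0.5,"wx":0,"wy":0,"wz":0,"hand":-1},{"dx":95,"dy":0.7,"dz":-0.5,"wx":0,"wy":0,"wz":0,"hand":-1},{"dx":120,"dy":0.7,"dz":-0.5,"wx":0,"wy":0,"wz":0,"hand":-1},{"dx":150,"dy":0.7,"dz":-0.5,"wx":0,"wy":0,"wz":0,"hand":-1},{"dx":180,"dy":0.7,"dz":-0.5,"wx":0,"wy":0,"wz":0,"hand":-1},{"dx":205,"dy":0.7,"dz":-0.5,"wx":0,"wy":0,"wz":0,"hand":-1},{"dx":218,"dy":0.7,"dz":-0.5,"wx":0,"wy":0,"wz":0,"hand":-1},{"dx":223,"dy":0.7,"dz":0,"wx":0,"wy":0,"wz":0,"hand":-1},{"dx":223,"dy":0.7,"dz":2,"wx":0,"wy":0,"wz":0,"hand":-1},{"dx":223,"dy":0.7,"dz":3,"wx":0,"wy":0,"wz":0,"hand":-1}]'

```text
time: 29.75
tool_pos: [0.5958, 0.0245, 0.1727]
orientation: [0.0, 0.676, 0.737, -0.0]
force: [-0.7, -1.4, -4.2]
opening: 0.0193
finger_force: 30.0
```

```bash
python3 -c "
from h import *
hang('w12',-54)"
```

```text
d [ 0.2 -0.6 -1.9] w [-0.   0.  -0.1] t 29.8 pos [0.5958 0.0244 0.1726] F [-0.2  0.5 -3.7] open 0.0195 ff 30.0
edge row 223.5 pin rack y -51.8 want -54
```

>>> carry_out --deltas '[{"dx":-1.5,"dy":0,"dz":0,"wx":0,"wy":0,"wz":0,"hand":-1},{"dx":-1.5,"dy":0,"dz":0.5,"wx":0,"wy":0,"wz":0,"hand":-1},{"dx":-1.5,"dy":0,"dz":0.5,"wx":0,"wy":0,"wz":0,"hand":0.2},{"dx":-1.5,"dy":0,"dz":0.5,"wx":0,"wy":0,"wz":0,"hand":0.2},{"dx":-1.5,"dy":0,"dz":0.5,"wx":0,"wy":0,"wz":0,"hand":0.2},{"dx":-1.5,"dy":0,"dz":0.5,"wx":0,"wy":0,"wz":0,"hand":0.2},{"dx":-1.5,"dy":0,"dz":0.5,"wx":0,"wy":0,"wz":0,"hand":0.2},{"dx":-1.5,"dy":0,"dz":-25,"wx":0,"wy":0,"wz":0,"hand":0.2},{"dx":-1.5,"dy":0,"dz":-65,"wx":0,"wy":0,"wz":0,"hand":0.2},{"dx":-1.5,"dy":0,"dz":-110,"wx":0,"wy":0,"wz":0,"hand":0.2},{"dx":-2,"dy":0,"dz":-110,"wx":0,"wy":0,"wz":0,"hand":0.2}]'

```text
time: 30.9
tool_pos: [0.5985, 0.0234, 0.289]
orientation: [0.004, 0.675, 0.737, 0.003]
force: [1.6, 0.4, -0.4]
opening: 0.0547
finger_force: 0.0
```

```bash
python3 -c "
from h import *
d,b=discs('top5');print(np.round(b,1))
go(.442,-.3935,.262)"
```

```text
[[423.4 263.6  86. ]]
d [-401.6 -191.4   23.3] w [ 0.3  0.1 -0. ] t 30.9 pos [0.5974 0.0233 0.286 ] F [-0.4 -0.1 -0.3] open 0.0548 ff 0.0
```

Bell unmoved.

>>> carry_out --deltas '[{"dx":-402,"dy":-192,"dz":0,"wx":0,"wy":0,"wz":0,"hand":0.2},{"dx":-402,"dy":-192,"dz":0,"wx":0,"wy":0,"wz":0,"hand":0.2},{"dx":-402,"dy":-192,"dz":0,"wx":0,"wy":0,"wz":0,"hand":0.2},{"dx":-402,"dy":-192,"dz":0,"wx":0,"wy":0,"wz":0,"hand":0.2},{"dx":-402,"dy":-192,"dz":0,"wx":0,"wy":0,"wz":0,"hand":0.2},{"dx":-402,"dy":-192,"dz":0,"wx":0,"wy":0,"wz":0,"hand":0.2},{"dx":-402,"dy":-192,"dz":0,"wx":0,"wy":0,"wz":0,"hand":0.2},{"dx":-402,"dy":-192,"dz":0,"wx":0,"wy":0,"wz":0,"hand":0.2},{"dx":-402,"dy":-192,"dz":0,"wx":0,"wy":0,"wz":0,"hand":0.2},{"dx":-402,"dy":-192,"dz":25,"wx":0,"wy":0,"wz":0,"hand":0.2},{"dx":-402,"dy":-192,"dz":35,"wx":0,"wy":0,"wz":0,"hand":0.2},{"dx":-402,"dy":-192,"dz":35,"wx":0,"wy":0,"wz":0,"hand":0.2}]'

```text
time: 32.15
tool_pos: [0.4391, -0.3924, 0.2458]
orientation: [-0.002, 0.675, 0.737, 0.0]
force: [0.3, -0.5, 0.3]
opening: 0.0548
finger_force: 0.0
```

```bash
python3 -c "
from h import *
griptop('w13',.442,-.3935,.142);go(.442,-.3935,.104)"
```

```text
blob [38, 28, 19, 28, 428] cen [289.2 210.8] mid-height world [ 0.4437 -0.3959  0.12  ]
pred top [288.  214.7]
d [ -1.4   2.4 143.2] w [-0.1 -0.1  0. ] t 32.2 pos [ 0.4397 -0.3926  0.2472] F [-0.7  0.2 -0.6] open 0.0545 ff 0.0
```

>>> carry_out --deltas '[{"dx":-3,"dy":3.5,"dz":45,"wx":0,"wy":0,"wz":0,"hand":0.2},{"dx":-3,"dy":3.5,"dz":85,"wx":0,"wy":0,"wz":0,"hand":0.2},{"dx":-3,"dy":3.5,"dz":115,"wx":0,"wy":0,"wz":0,"hand":0.2},{"dx":-3,"dy":3.5,"dz":135,"wx":0,"wy":0,"wz":0,"hand":0.2},{"dx":-3,"dy":3.5,"dz":143,"wx":0,"wy":0,"wz":0,"hand":0.2},{"dx":-3,"dy":3.5,"dz":143,"wx":0,"wy":0,"wz":0,"hand":-1},{"dx":-3,"dy":3.5,"dz":143,"wx":0,"wy":0,"wz":0,"hand":-1},{"dx":-3,"dy":3.5,"dz":143,"wx":0,"wy":0,"wz":0,"hand":-1},{"dx":-3,"dy":3.5,"dz":143,"wx":0,"wy":0,"wz":0,"hand":-1},{"dx":-3,"dy":3.5,"dz":143,"wx":0,"wy":0,"wz":0,"hand":-1},{"dx":-3,"dy":3.5,"dz":143,"wx":0,"wy":0,"wz":0,"hand":-1},{"dx":-3,"dy":3.5,"dz":143,"wx":0,"wy":0,"wz":0,"hand":-1}]'

```text
time: 33.4
tool_pos: [0.4439, -0.3968, 0.1057]
orientation: [0.001, 0.676, 0.737, -0.0]
force: [-0.8, 1.2, 7.2]
opening: 0.0194
finger_force: 30.0
```

```bash
python3 -c "
from h import *
p=rk(1,-276);go(*p,.176)"
```

```text
d [184.5 187.7 -70.4] w [ 0.   0.1 -0. ] t 33.4 pos [ 0.4439 -0.3968  0.1057] F [-0.8  1.2  7.2] open 0.0194 ff 30.0
```

>>> carry_out --deltas '[{"dx":0,"dy":0,"dz":-30,"wx":0,"wy":0,"wz":0,"hand":-1},{"dx":0,"dy":0,"dz":-60,"wx":0,"wy":0,"wz":0,"hand":-1},{"dx":20,"dy":20,"dz":-72,"wx":0,"wy":0,"wz":0,"hand":-1},{"dx":50,"dy":50,"dz":-72,"wx":0,"wy":0,"wz":0,"hand":-1},{"dx":82,"dy":82,"dz":-72,"wx":0,"wy":0,"wz":0,"hand":-1},{"dx":115,"dy":115,"dz":-72,"wx":0,"wy":0,"wz":0,"hand":-1},{"dx":145,"dy":148,"dz":-72,"wx":0,"wy":0,"wz":0,"hand":-1},{"dx":170,"dy":175,"dz":-72,"wx":0,"wy":0,"wz":0,"hand":-1},{"dx":183,"dy":187,"dz":-72,"wx":0,"wy":0,"wz":0,"hand":-1},{"dx":184,"dy":188,"dz":-72,"wx":0,"wy":0,"wz":0,"hand":-1},{"dx":184,"dy":188,"dz":-72,"wx":0,"wy":0,"wz":0,"hand":-1},{"dx":184,"dy":188,"dz":-72,"wx":0,"wy":0,"wz":0,"hand":-1}]'

```text
time: 34.6
tool_pos: [0.6139, -0.1977, 0.1768]
orientation: [-0.0, 0.676, 0.737, -0.0]
force: [-0.1, 0.4, -2.9]
opening: 0.0192
finger_force: 30.0
```

```bash
python3 -c "
from h import *
p=rk(1,-122);go(*p,.177)"
```

```text
d [155.1   0.6  -0.2] w [-0.   0.  -0.1] t 34.6 pos [ 0.6139 -0.1977  0.1768] F [-0.1  0.4 -2.9] open 0.0192 ff 30.0
```

>>> carry_out --deltas '[{"dx":15,"dy":0.6,"dz":-0.2,"wx":0,"wy":0,"wz":0,"hand":-1},{"dx":35,"dy":0.6,"dz":-0.2,"wx":0,"wy":0,"wz":0,"hand":-1},{"dx":55,"dy":0.6,"dz":-0.2,"wx":0,"wy":0,"wz":0,"hand":-1},{"dx":75,"dy":0.6,"dz":-0.2,"wx":0,"wy":0,"wz":0,"hand":-1},{"dx":95,"dy":0.6,"dz":-0.2,"wx":0,"wy":0,"wz":0,"hand":-1},{"dx":115,"dy":0.6,"dz":-0.2,"wx":0,"wy":0,"wz":0,"hand":-1},{"dx":135,"dy":0.6,"dz":-0.2,"wx":0,"wy":0,"wz":0,"hand":-1},{"dx":148,"dy":0.6,"dz":-0.2,"wx":0,"wy":0,"wz":0,"hand":-1},{"dx":154,"dy":0.6,"dz":-0.2,"wx":0,"wy":0,"wz":0,"hand":-1},{"dx":155,"dy":0.6,"dz":1,"wx":0,"wy":0,"wz":0,"hand":-1},{"dx":155,"dy":0.6,"dz":3,"wx":0,"wy":0,"wz":0,"hand":-1},{"dx":155,"dy":0.6,"dz":3,"wx":0,"wy":0,"wz":0,"hand":-1}]'

```text
time: 35.8
tool_pos: [0.6019, -0.0429, 0.1738]
orientation: [0.0, 0.676, 0.737, 0.0]
force: [0.6, -1.0, -2.8]
opening: 0.0194
finger_force: 30.0
```

```bash
python3 -c "
from h import *
hang('w14',-122)"
```

```text
d [-0.1 -0.7 -0.7] w [-0.   0.  -0.1] t 35.9 pos [ 0.6019 -0.043   0.1738] F [ 0.4 -0.  -2.7] open 0.0191 ff 30.0
edge row 223.5 pin rack y -119.9 want -122
```

>>> carry_out --deltas '[{"dx":-1.5,"dy":0,"dz":0.5,"wx":0,"wy":0,"wz":0,"hand":-1},{"dx":-1.5,"dy":0,"dz":0.8,"wx":0,"wy":0,"wz":0,"hand":-1},{"dx":-1.5,"dy":0,"dz":0.8,"wx":0,"wy":0,"wz":0,"hand":0.2},{"dx":-1.5,"dy":0,"dz":0.8,"wx":0,"wy":0,"wz":0,"hand":0.2},{"dx":-1.5,"dy":0,"dz":0.8,"wx":0,"wy":0,"wz":0,"hand":0.2},{"dx":-1.5,"dy":0,"dz":0.8,"wx":0,"wy":0,"wz":0,"hand":0.2},{"dx":-1.5,"dy":0,"dz":0.8,"wx":0,"wy":0,"wz":0,"hand":0.2},{"dx":-1.5,"dy":0,"dz":-25,"wx":0,"wy":0,"wz":0,"hand":0.2},{"dx":-1.5,"dy":0,"dz":-65,"wx":0,"wy":0,"wz":0,"hand":0.2},{"dx":-1.5,"dy":0,"dz":-110,"wx":0,"wy":0,"wz":0,"hand":0.2},{"dx":-2,"dy":0,"dz":-110,"wx":0,"wy":0,"wz":0,"hand":0.2}]'

```text
time: 36.95
tool_pos: [0.6045, -0.0447, 0.2899]
orientation: [0.004, 0.675, 0.737, 0.003]
force: [0.8, 0.4, -0.2]
opening: 0.0549
finger_force: 0.0
```

```bash
python3 -c "
from h import *
p=rk(-136,-165);go(*p,.285)"
```

```text
d [ -41.3 -140.3    3.8] w [ 0.5  0.1 -0. ] t 37.0 pos [ 0.6045 -0.0447  0.2899] F [ 0.8  0.4 -0.2] open 0.0549 ff 0.0
```

>>> carry_out --deltas '[{"dx":-42,"dy":-137,"dz":0,"wx":0,"wy":0,"wz":0,"hand":0.3},{"dx":-42,"dy":-137,"dz":0,"wx":0,"wy":0,"wz":0,"hand":0.3},{"dx":-42,"dy":-137,"dz":0,"wx":0,"wy":0,"wz":0,"hand":0.3},{"dx":-42,"dy":-137,"dz":0,"wx":0,"wy":0,"wz":0,"hand":0.3},{"dx":-42,"dy":-137,"dz":0,"wx":0,"wy":0,"wz":0,"hand":0.3},{"dx":-42,"dy":-137,"dz":0,"wx":0,"wy":0,"wz":0,"hand":0.3},{"dx":-42,"dy":-137,"dz":0,"wx":0,"wy":0,"wz":0,"hand":0.3}]'

```text
time: 37.65
tool_pos: [0.4701, -0.0979, 0.2837]
orientation: [0.0, 0.675, 0.738, 0.0]
force: [-0.5, -0.0, 0.1]
opening: 0.0595
finger_force: 0.0
```

```bash
python3 -c "
from h import *
d=grab('wrist','w15');p=rk(-136,-165);go(*p,.18);print(proj(d,[*p,.211]),[proj(d,[*rk(0,y),.16]) for y in(-122,-54)])"
```

```text
d [-1.000e-01 -1.500e+00  1.036e+02] w [-0. -0.  0.] t 37.7 pos [ 0.4699 -0.0978  0.2836] F [ 0.3  0.1 -0.6] open 0.0594 ff 0.0
(np.float64(282.9011438739313), np.float64(223.36946296866037)) [(np.float64(422.2377303832096), np.float64(164.8297336280873)), (np.float64(431.6113673282215), np.float64(90.31022230592706))]
```

View pics/w15.png

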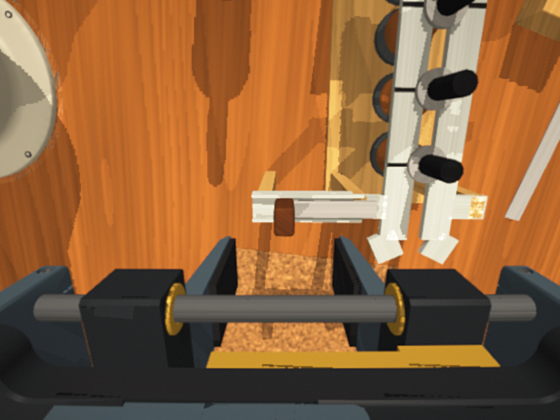

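The carvings hang with their pins at the marks (visible at rows 165, 90 and above), and the keeper grip is at (284,216). I'll descend, grip it and push it shut.

>>> carry_out --deltas '[{"dx":0,"dy":-1,"dz":45,"wx":0,"wy":0,"wz":0,"hand":0.3},{"dx":0,"dy":-1,"dz":80,"wx":0,"wy":0,"wz":0,"hand":0.3},{"dx":0,"dy":-1,"dz":100,"wx":0,"wy":0,"wz":0,"hand":0.3},{"dx":0,"dy":-1,"dz":104,"wx":0,"wy":0,"wz":0,"hand":0.3},{"dx":0,"dy":-1,"dz":104,"wx":0,"wy":0,"wz":0,"hand":-1},{"dx":0,"dy":-1,"dz":104,"wx":0,"wy":0,"wz":0,"hand":-1},{"dx":0,"dy":-1,"dz":104,"wx":0,"wy":0,"wz":0,"hand":-1},{"dx":0,"dy":-1,"dz":104,"wx":0,"wy":0,"wz":0,"hand":-1},{"dx":0,"dy":-1,"dz":104,"wx":0,"wy":0,"wz":0,"hand":-1},{"dx":0,"dy":-1,"dz":104,"wx":0,"wy":0,"wz":0,"hand":-1},{"dx":0,"dy":-1,"dz":104,"wx":0,"wy":0,"wz":0,"hand":-1}]'

```text
time: 38.8
tool_pos: [0.4694, -0.0982, 0.1804]
orientation: [0.001, 0.676, 0.737, 0.001]
force: [6.9, 2.7, -2.5]
opening: 0.0186
finger_force: 30.0
```

```bash
python3 -c "
from h import *
p=rk(-66,-165);go(*p,.18)"
```

```text
d [ 0.3 69.1  0.5] w [ 0.1  0.  -0. ] t 38.8 pos [ 0.4694 -0.0982  0.1804] F [ 6.9  2.7 -2.5] open 0.0186 ff 30.0
```

>>> carry_out --deltas '[{"dx":0,"dy":10,"dz":0,"wx":0,"wy":0,"wz":0,"hand":-1},{"dx":0,"dy":25,"dz":0,"wx":0,"wy":0,"wz":0,"hand":-1},{"dx":0,"dy":40,"dz":0,"wx":0,"wy":0,"wz":0,"hand":-1},{"dx":0,"dy":55,"dz":0,"wx":0,"wy":0,"wz":0,"hand":-1},{"dx":0,"dy":64,"dz":0,"wx":0,"wy":0,"wz":0,"hand":-1},{"dx":0,"dy":69,"dz":0,"wx":0,"wy":0,"wz":0,"hand":-1},{"dx":0,"dy":71,"dz":0,"wx":0,"wy":0,"wz":0,"hand":-1},{"dx":0,"dy":72.5,"dz":0,"wx":0,"wy":0,"wz":0,"hand":-1},{"dx":0,"dy":72.5,"dz":0,"wx":0,"wy":0,"wz":0,"hand":-1},{"dx":0,"dy":72.5,"dz":0,"wx":0,"wy":0,"wz":0,"hand":-1}]'

```text
time: 39.8
tool_pos: [0.5392, -0.0922, 0.1803]
orientation: [-0.001, 0.676, 0.737, -0.001]
force: [-13.5, -3.1, 14.6]
opening: 0.0177
finger_force: 30.0
```

```bash
python3 -c "
from h import *
p=rk(-66,-165);go(*p,.18)"
```

```text
d [ 0.4 -1.   0.3] w [-0.1  0.  -0. ] t 39.8 pos [ 0.5392 -0.0922  0.1803] F [-13.5  -3.1  14.6] open 0.0177 ff 30.0
```

Against the stop: fully shut. Back off slightly, release, and retreat towards the robot so the top camera can see.

>>> carry_out --deltas '[{"dx":0,"dy":-1,"dz":0,"wx":0,"wy":0,"wz":0,"hand":-1},{"dx":0,"dy":-1,"dz":0,"wx":0,"wy":0,"wz":0,"hand":0.2},{"dx":0,"dy":-1,"dz":0,"wx":0,"wy":0,"wz":0,"hand":0.2},{"dx":0,"dy":-1,"dz":0,"wx":0,"wy":0,"wz":0,"hand":0.2},{"dx":0,"dy":-1,"dz":0,"wx":0,"wy":0,"wz":0,"hand":0.2},{"dx":0,"dy":-1,"dz":0,"wx":0,"wy":0,"wz":0,"hand":0.2},{"dx":0,"dy":-1,"dz":-40,"wx":0,"wy":0,"wz":0,"hand":0.2},{"dx":0,"dy":-1,"dz":-90,"wx":0,"wy":0,"wz":0,"hand":0.2},{"dx":-40,"dy":-1,"dz":-110,"wx":0,"wy":0,"wz":0,"hand":0.2},{"dx":-90,"dy":-20,"dz":-110,"wx":0,"wy":0,"wz":0,"hand":0.2},{"dx":-140,"dy":-40,"dz":-110,"wx":0,"wy":0,"wz":0,"hand":0.2},{"dx":-190,"dy":-60,"dz":-110,"wx":0,"wy":0,"wz":0,"hand":0.2}]'

```text
time: 41.0
tool_pos: [0.4998, -0.2773, 0.2901]
orientation: [0.0, 0.675, 0.738, 0.0]
force: [0.9, 0.3, -0.9]
opening: 0.0544
finger_force: 0.0
```

>>> carry_out --deltas '[{"dx":-50,"dy":-20,"dz":0,"wx":0,"wy":0,"wz":0,"hand":0.2},{"dx":-90,"dy":-40,"dz":0,"wx":0,"wy":0,"wz":0,"hand":0.2},{"dx":-120,"dy":-60,"dz":0,"wx":0,"wy":0,"wz":0,"hand":0.2},{"dx":-120,"dy":-60,"dz":0,"wx":0,"wy":0,"wz":0,"hand":0.2},{"dx":-120,"dy":-60,"dz":0,"wx":0,"wy":0,"wz":0,"hand":0.2},{"dx":-120,"dy":-60,"dz":0,"wx":0,"wy":0,"wz":0,"hand":0.2}]'

```text
time: 41.6
tool_pos: [0.4515, -0.3996, 0.2899]
orientation: [-0.0, 0.675, 0.738, 0.0]
force: [-0.9, 0.4, 0.6]
opening: 0.0548
finger_force: 0.0
```

```bash
python3 -c "
from h import *
d=grab('top','top9');s=grab('side','side9')
for y in(150,82,14,-54,-122): print(y,np.round(proj(d,[*rk(0,y),.166]),1))
a=cv2.resize(d['frame'][150:270,140:340,::-1],None,fx=4,fy=4,interpolation=2);cv2.imwrite('pics/c9.png',a)"
```

```text
150 [170.1 201.4]
82 [198.7 199.4]
14 [227.4 197.4]
-54 [256.3 195.3]
-122 [285.2 193.3]
```

View pics/c9.png

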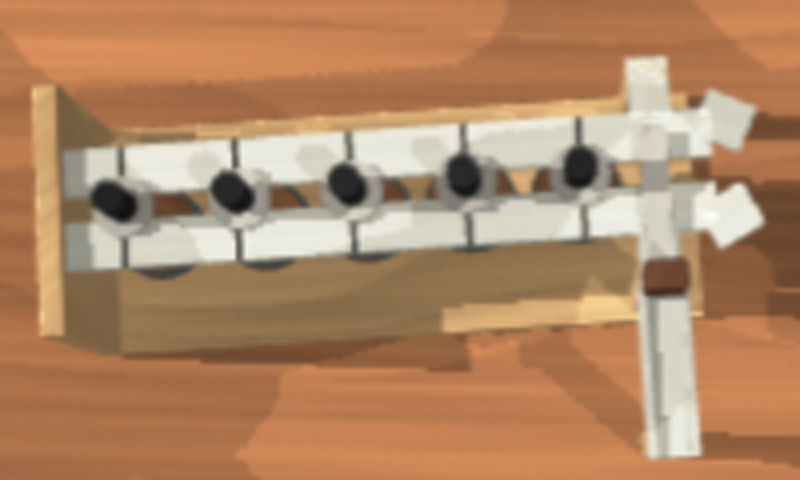

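All five discs hang centred on the marks, at crop x of about 125, 238, 352, 466 and 582. The keeper is across the slot, reaching row 125.

```bash
python3 -c "
from h import *
print(arm.hand_in())"
```

```text
the job is handed in; nothing more can be done
None
```

All five carvings (monk, pagoda, gourd, lotus, bell) hang at marks of their own, within about 3 mm by my measurements, the keeper is pushed fully shut, and the job was handed in at about 42 s on the robot clock (no verdict was shown).

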